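Load the test kiln and poise its lid

TASK

Put the two glaze test bars into the two nests of the open test kiln, each fully seated with its blue tab in the notch on the hinge side. Then grip the lid by its bar handle and swing it up from its open rest to the balance point, standing upright over its hinge, so that I can fit the lid stay; do not let it tip over towards shut. Finish still gripping the handle with the lid held there motionless, and leave the pot, jar, brush and bowl where they are.

Things in the scene. Friction and masses are not known exactly. Their poses are not given: they have to be found in the camera images.
- barA_centre (a point): First glaze test bar, a white block 60 x 24 mm and 30 mm high with a blue tab (16 mm long, 12 mm wide, 30 mm high) centred on one end, 76 mm long overall, about 90 g; it starts upright on the ware board. Point: centre of the overall 76 x 24 x 30 box (15 mm above its underside); x points along the bar to the tab end, z up
- barB_centre (a point): Second glaze test bar, a white block 60 x 24 mm and 30 mm high with a blue tab (16 mm long, 12 mm wide, 30 mm high) centred on one end, 76 mm long overall, about 90 g; it starts upright on the ware board. Point: centre of the overall 76 x 24 x 30 box (15 mm above its underside); x points along the bar to the tab end, z up
- barA_tab (a point): middle of the first bar's blue tab, 30 mm from the bar's centre towards its tab end, half-way up
- barB_tab (a point): middle of the second bar's blue tab, 30 mm from the bar's centre towards its tab end, half-way up
- nest0 (a point): First nest in the kiln for one bar (either bar), bar-shaped with 3 mm play all round, tab notch on the hinge side, between ribs 8 mm high. Point: where a seated bar's centre lies, 15 mm above the nest floor (floor 55 mm, chamber rim 95 mm above the table); x points level to the hinge side (the tab's direction), y along the hinge. Nests are 80 mm apart; chamber 110 (x) x 200 (y) mm inside
- nest1 (a point): Second nest in the kiln for one bar (either bar), bar-shaped with 3 mm play all round, tab notch on the hinge side, between ribs 8 mm high. Point: where a seated bar's centre lies, 15 mm above the nest floor (floor 55 mm, chamber rim 95 mm above the table); x points level to the hinge side (the tab's direction), y along the hinge. Nests are 80 mm apart; chamber 110 (x) x 200 (y) mm inside
- nest0_tab (a point): where the middle of a seated bar's tab lies in the first nest, 30 mm from the nest's point towards the hinge
- nest1_tab (a point): where the middle of a seated bar's tab lies in the second nest, 30 mm from the nest's point towards the hinge
- lid_hinge (a point): middle of the lid's hinge line, 111 mm above the table, fixed on the kiln (170 x 260 mm, does not move); x points level away from the chamber, the way the open lid leans; y is along the hinge
- lid (a joint): kiln lid angle: 0 shut (level over the chamber), 1.571 upright, 2.1 open at its stop, leaning away from the chamber, where it starts. A slab 170 mm long from hinge to free edge, 260 mm wide, 30 mm thick, about 0.6 kg, on a free hinge in its middle plane: it balances at 1.571, and let go on either side of that it falls that way
- lid_handle: the lid's handle: a round dark wooden sleeve 12 mm thick, 100 mm long, turning freely on its rod, parallel to the hinge, 38 mm beyond the lid's free edge on two end posts (free gap under it 32 mm); origin at the bar's middle, in the lid's middle plane, 208 mm from the hinge line; y is along the bar. Pinched from above, it lets the lid swing on
- board: dark wooden ware board, 220 x 270 mm, 12 mm thick, fixed; origin under its centre
- pot: bystander: white pot with blue lines, 84 mm across, 80 mm high; origin under its centre
- jar: bystander: white jar with a blue cap, 66 mm across, 85 mm high; origin under its centre
- brush: bystander: brush lying on the table
- bowl: bystander: pink bowl, 120 mm across, 55 mm high; origin under its centre

How it is judged:
By the outcome, as a careful person would: the job done as asked, in the order asked, and still so for the second after the job is handed in, while the arm keeps its last pose, push and grip.
It also fails if it takes over 67 s, if anything falls off the work surface, if the arm or the gripper's body presses on something with over 40 N, if the wrist force passes 120 N, or if a joint passes its speed limit or range.

ROBOT

A 7-joint arm with a two-finger parallel gripper is mounted at the origin on the work surface. World frame = base frame: x ahead of the robot, y to its left, z up, the work surface at z = 0. Lengths are in m, angles in rad, forces in N, time in s.
With the tool pointing down it reaches from about 0.425 to 0.925 m from the base axis. Payload 6.8 kg.
Tool frame: the origin (TCP) lies midway between the tips of the shut fingers; the grasp point (between the pads) lies 19 mm behind it; z points along the fingers, y is the direction in which the jaws open and shut (so a half turn about z gives the same grasp; the last joint's range is limited). The gripper opens to 85 mm and grips with 20 to 120 N. Pads are 22 mm wide; open, the fingers measure 114 mm over their backs; the gripper's body (76 mm by 85 mm) begins 54 mm behind the grasp point. The pads swing forward as they close: fully open they stand 13 mm farther back than shut.
Start: joints at [1.182, 0.477, 0.022, 1.555, -0.011, 1.109, -0.083], TCP at [0.187, -0.649, 0.231] pointing down, gripper open.
Joint ranges: [-2.96, 2.96], [-0.34, 2.1], [-1.41, 1.46], [0.24, 2.44], [-1.37, 4.51], [0.17, 1.92], [-2.96, 2.96]. Speed limits (rad/s): [2.39, 2.39, 3.14, 3.14, 3.14, 3.14, 3.14].

INTERFACE

Orientations are given as a unit quaternion [w, x, y, z].
In Python, from station import bot, vision gives the robot as it stands.
- The arm moves only by the tool move_arm, never from a script. Its argument "increments" is text: rows parted by semicolons, each of 7 numbers parted by spaces: the opening, from 0 (shut) to 1 (fully open), then the shift along the world's x, y, z in mm, then the turn, a rotation vector about the world's x, y, z in rad. In form: grip x y z rx ry rz; .... A call has exactly 8 rows; each row shifts and turns the commanded pose from where the row before left it; what a row does not reach is not made up. A row lasts 1/8 s, in which the tool goes at most 62.5 mm and 10.7 degrees, less where a joint would pass 70% of its speed; a pose out of reach is approached as far as the arm can. A call with a gripper value outside its range is refused whole. The fingers move at their own pace and stop on an object; "newtons" is the grip in N (left out, the last holds). Time passes only in rows, so rows that do not move let the fingers close, or fill a call up. It gives the time, the measured TCP pose, the force and the opening at its end, in the units of the state.
- bot.get_obs(): the state, without advancing time (a new reading comes with each control period).
- vision.read_camera(name): name is "scene" or "top"; returns (picture, depth): 480x640x3 uint8, red, green, blue; 480x640 float32, m along the optical axis (not along the pixel's ray), 0 where there is no reading.
- vision.calibration(name): a dict with "fx", "fy", "cx", "cy" (pixels), "R" (3x3) and "t" (3): a world point X has camera coordinates R X + t. Camera axes: x right, y down, z forward; pixel columns grow to the right and rows downward; lengths in m; the calibration is good to about 2 mm. A picture is of the moment at which its call begins. calibration takes no time and is no camera call.
- bot.hand_in(): hands the job in, once; it reports no verdict.
The state is a dict: "t": time; "q": joint angles; "joint_vel": joint speeds; "joint_torque": joint torques, N m; "eef_pos": TCP position; "tool_rot": TCP orientation; "contact_force": force on the tool from outside, world axes, zero at the start; "torque": the same for the moment, N m; "gripper_width": opening from 0.0 (shut) to 1.0 (fully open).
Only numpy, scipy, OpenCV 4.12 (cv2) and the standard library are available. Lean on these libraries where they do the work, as an engineer would, in place of code of your own. Each camera call takes 0.05 s, during which the arm holds its last target.

## Working session

There is one attempt and no reset: what is moved stays moved. The work goes in short steps, Python scripts to look and compute and a tool call to move; the robot and the scene stay as the last step left them, time stands still between calls to the robot, and variables do not carry over. Pictures are saved under pics/ and viewed, and the job is handed in when it is done.

Besides the shell and the picture viewer there is one more tool, called after "Call:" in YAML: its name, and indented under it one key for each argument. move_arm: Moves the arm, as the interface text tells. Its arguments: {"type":"object","properties":{"increments":{"type":"string"},"newtons":{"type":"number"}},"required":["increments"]}

```bash
ls; mkdir -p pics; cat > look.py <<'E'
import numpy as np, cv2, sys
from station import bot, vision
def snap(name, tag):
    p,d=vision.read_camera(name)
    cv2.imwrite(f'pics/{tag}.png', cv2.cvtColor(p,cv2.COLOR_RGB2BGR))
    np.save(f'pics/{tag}.npy', d)
    c=vision.calibration(name)
    return p,d,c
def world(d,c):
    v,u=np.mgrid[0:d.shape[0],0:d.shape[1]]
    X=np.stack([(u-c['cx'])/c['fx']*d,(v-c['cy'])/c['fy']*d,d],-1)
    W=(X-np.array(c['t']))@np.array(c['R'])
    W[d<=0]=np.nan
    return W
E
python3 - <<'E'
from look import *
for n in ('scene','top'):
    p,d,c=snap(n,n+'0'); print(n,c)
print(bot.get_obs())
E
```

```text
pics
scene {'fx': 485.1243861969678, 'fy': 485.1243861969678, 'cx': 320.52390300667537, 'cy': 237.73542258355263, 'R': array([[-0.81536157,  0.57883235, -0.01177329],
       [ 0.35934654,  0.49003331, -0.79418979],
       [-0.45393344, -0.65178252, -0.60755574]]), 't': array([ 0.43908049, -0.08170276,  1.33140934])}
top {'fx': 567.4736722554619, 'fy': 567.4736722554619, 'cx': 319.683696713394, 'cy': 237.54370303283588, 'R': array([[-0.01667708, -0.99971881, -0.0168578 ],
       [-0.99612888,  0.01806784, -0.08602793],
       [ 0.08630832,  0.01535785, -0.99615009]]), 't': array([0.00155892, 0.53161784, 1.45507768])}
{'t': 0.1, 'q': array([ 1.18191164,  0.47770305,  0.02236742,  1.55631772, -0.01147402,
        1.10928264, -0.0830594 ]), 'joint_vel': array([ 1.25840201e-03, -6.41608544e-04,  4.02618802e-05, -2.80321382e-03,
       -5.16151109e-05,  9.98807913e-04,  1.25519660e-03]), 'joint_torque': array([ 5.49113494e-03, -5.97755706e+01,  1.61408722e+00, -2.81952381e+01,
        1.28305564e-02,  5.08249053e-03, -1.09778750e-05]), 'eef_pos': array([ 0.18687749, -0.64808586,  0.23044779]), 'tool_rot': array([-7.69547991e-04,  9.90157323e-01,  1.39956601e-01, -1.83653367e-04]), 'contact_force': array([0.16514383, 0.32498607, 0.54064156]), 'torque': array([-0.01972025,  0.03846597, -0.04047192]), 'gripper_width': 1.0023501745859924}
```

View pics/scene0.png

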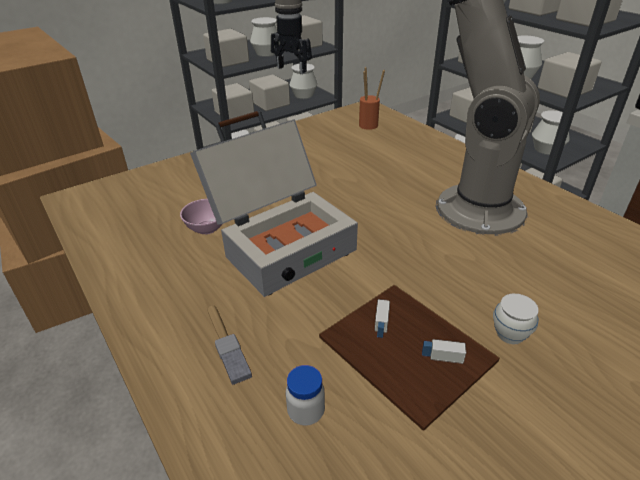

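View pics/top0.png

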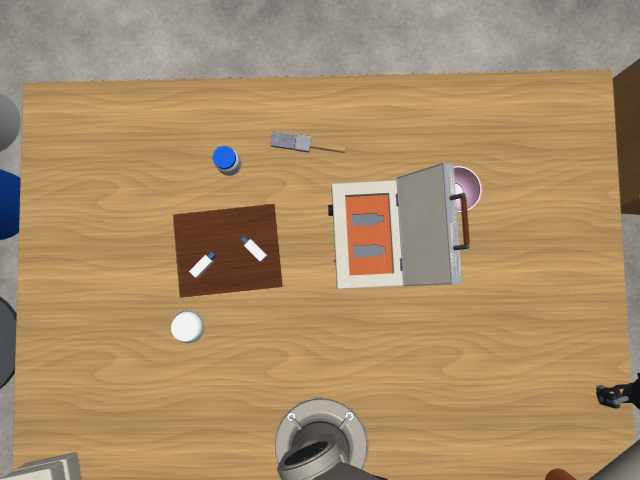

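The scene view shows the kiln open at (290,230), its lid leaning back with the handle at (240,120), and the bars on the board at (382,318) and (445,351). In the top view the bars are at (254,249) and (202,265), the nests at about (367,219) and (369,251), and the handle at (462,222). Next I measure all of these.

```bash
cat > meas.py <<'E'
from look import *
def rayplane(u,v,c,z):
    R=np.array(c['R']);t=np.array(c['t'])
    o=-R.T@t; d=R.T@np.array([(u-c['cx'])/c['fx'],(v-c['cy'])/c['fy'],1])
    return o+d*(z-o[2])/d[2]
E
python3 - <<'E'
from meas import *
for n in ('top','scene'):
    p=cv2.cvtColor(cv2.imread(f'pics/{n}0.png'),cv2.COLOR_BGR2RGB); d=np.load(f'pics/{n}0.npy'); c=vision.calibration(n)
    W=world(d,c)
    hsv=cv2.cvtColor(p,cv2.COLOR_RGB2HSV)
    print(n)
    # board
    inb=(W[...,2]>0.032)&(W[...,2]<0.05)&(W[...,0]>0.25)&(W[...,0]<0.75)&(W[...,1]>0.0)&(W[...,1]<0.5)
    k,l,s,ce=cv2.connectedComponentsWithStats(inb.astype(np.uint8))
    for i in range(1,k):
        if s[i,4]<60: continue
        m=l==i; pts=W[m]
        r=cv2.minAreaRect((pts[:,:2]*1000).astype(np.float32))
        blue=m&(hsv[...,0]>95)&(hsv[...,0]<125)&(hsv[...,1]>90)
        white=m&(hsv[...,1]<60)&(hsv[...,2]>150)
        print(s[i],'z',np.median(pts[:,2]),r,'blue',W[blue].mean(0),blue.sum(),'white',W[white].mean(0),white.sum())
    # nests floor
    reg=(W[...,0]>0.3)&(W[...,0]<0.75)&(W[...,1]>-0.35)&(W[...,1]<0)
    orange=reg&(hsv[...,0]<14)&(hsv[...,1]>150)&(W[...,2]>0.04)&(W[...,2]<.08)
    print('orange z',np.percentile(W[orange][:,2],[5,50,95]))
    grey=reg&(W[...,2]>0.048)&(W[...,2]<0.0595)
    print(cv2.minAreaRect((W[orange][:,:2]*1000).astype(np.float32)))
    rim=reg&(abs(W[...,2]-0.095)<0.004)
    print('rim',np.median(W[rim][:,2]),cv2.minAreaRect((W[rim][:,:2]*1000).astype(np.float32)))
    k,l,s,ce=cv2.connectedComponentsWithStats(grey.astype(np.uint8))
    for i in range(1,k):
        if s[i,4]>40:
            pts=W[l==i]; print(s[i],np.median(pts[:,2]),cv2.minAreaRect((pts[:,:2]*1000).astype(np.float32)))
E
python3 - <<'E'
import cv2
p=cv2.imread('pics/top0.png')
a=cv2.resize(p[150:300,320:490],None,fx=4.5,fy=4,interpolation=cv2.INTER_CUBIC)
cv2.imwrite('pics/zk.png',cv2.resize(p[160:295,325:485],None,fx=4.4,fy=4.4,interpolation=cv2.INTER_CUBIC))
cv2.imwrite('pics/zb.png',cv2.resize(p[225:285,180:275],None,fx=8,fy=8,interpolation=cv2.INTER_CUBIC))
E
```

```text
top
[241 237  25  25 257] z 0.04156704962894199 ((506.1131896972656, 165.48023986816406), (74.92909240722656, 24.207027435302734), 44.228363037109375) blue [0.52869309 0.18665542 0.04189677] 26 white [0.50208168 0.160011   0.04165739] 210
[189 252  26  26 261] z 0.041179195403769596 ((468.4498291015625, 295.3639221191406), (25.15907859802246, 76.4796371459961), 45.68449783325195) blue [0.48951518 0.2726844  0.04112489] 28 white [0.46278782 0.30029395 0.04136981] 218
orange z [0.05840453 0.06339576 0.06819715]
((533.7098388671875, -113.44391632080078), (198.988525390625, 144.09817504882812), 1.8592894077301025)
rim 0.09522036336094786 ((533.2901611328125, -124.96174621582031), (263.2592468261719, 161.94947814941406), 1.9402813911437988)
[351 213  34  14 328] 0.055451599246191925 ((572.5859985351562, -130.7054443359375), (32.258705139160156, 84.38240051269531), 1.5516350269317627)
[353 244  33  14 320] 0.05537915899821907 ((493.2963562011719, -132.80120849609375), (81.39198303222656, 32.87772750854492), 89.00114440917969)
scene
[375 300  15  31 329] z 0.04164477197711927 ((506.64743041
[... 1144 characters left out ...]
(18.70742416381836, 76.3946533203125), 55.169898986816406)
[293 222  20  15 146] 0.055346008870225685 ((490.5144348144531, -146.25241088867188), (27.211994171142578, 55.38481140136719), 1.1595197916030884)
[265 234  20  16 165] 0.05549066977264758 ((571.2886962890625, -143.283447265625), (26.2757568359375, 55.79387283325195), 6.7117228507995605)
[291 234  66  36 257] 0.054108133851555204 ((495.1917419433594, -42.36932373046875), (189.750244140625, 9.515620231628418), 2.6098530292510986)
[223 242  72  44 271] 0.05389226412668824 ((657.0771484375, -106.31800079345703), (64.96484375, 198.12640380859375), 23.848251342773438)<stdin>:16: RuntimeWarning: Mean of empty slice.
  ret = um.true_divide(
```

View pics/zk.png

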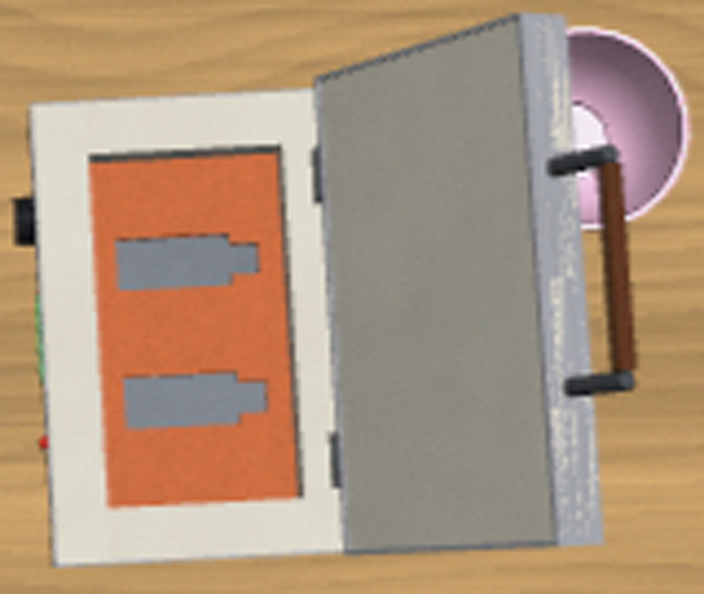

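View pics/zb.png

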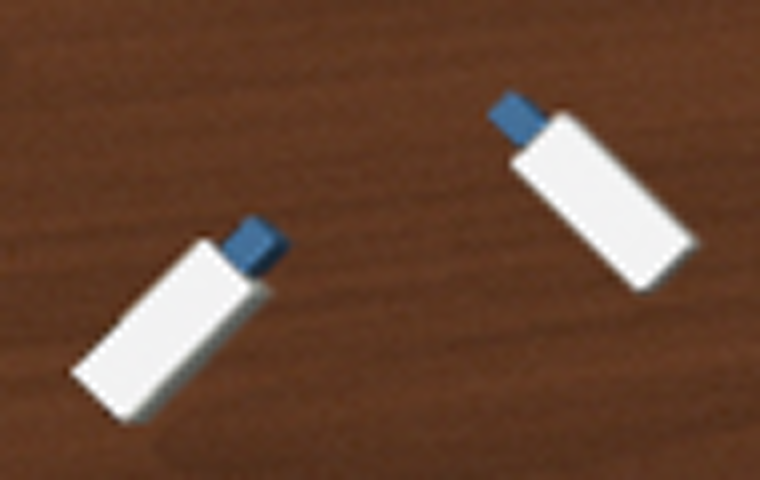

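The zooms show tab notches pointing at the hinge (right), bar A (right) with its tab up-left and bar B with its tab up-right. The two cameras differ by about 2 mm in y, probably from side faces. I'll refine and measure the lid too.

```bash
python3 - <<'E'
from meas import *
np.set_printoptions(precision=4,suppress=True)
L={}
for n in ('top','scene'):
    p=cv2.cvtColor(cv2.imread(f'pics/{n}0.png'),cv2.COLOR_BGR2RGB); d=np.load(f'pics/{n}0.npy'); c=vision.calibration(n)
    W=world(d,c); hsv=cv2.cvtColor(p,cv2.COLOR_RGB2HSV)
    print(n,'cam',-np.array(c['R']).T@np.array(c['t']))
    # bars: white top centroid on z=.042 plane by ray-plane, moments with bright weights
    for cx,cy in ((.506,.166),(.468,.296)):
        near=(np.hypot(W[...,0]-cx,W[...,1]-cy)<.06)
        wt=near&(hsv[...,1]<60)&(hsv[...,2]>190)&(W[...,2]>.036)
        bt=near&(hsv[...,0]>95)&(hsv[...,0]<125)&(hsv[...,1]>90)&(W[...,2]>.037)
        v,u=np.nonzero(wt); P=np.array([rayplane(a,b,c,.042)[:2] for a,b in zip(u,v)])*1e3
        C,S=P.mean(0),np.cov(P.T); w,V=np.linalg.eigh(S); 
        r=cv2.minAreaRect(P.astype(np.float32))
        a=V[:,1]; vb,ub=np.nonzero(bt); B=np.array([rayplane(x,y,c,.042)[:2] for x,y in zip(ub,vb)])*1e3
        if a@(B.mean(0)-C)<0:a=-a
        print('bar white C',C,'rectC',r,'yaw',np.degrees(np.arctan2(a[1],a[0])),'lens',np.sqrt(w*12),'centre',C+8*a,'rect centre',np.array(r[0])+8*a,'tab',B.mean(0))
    # kiln rim outer edges / orange interior
    for i,(lo,hi,zz) in enumerate([(.047,.0595,.055)]):
        for cx in (.4933,.5726):
            m=(abs(W[...,0]-cx)<.025)&(abs(W[...,1]+.132)<.055)&(W[...,2]>lo)&(W[...,2]<hi)&(hsv[...,1]<90)
            P=W[m][:,:2]*1e3; w,V=np.linalg.eigh(np.cov(P.T)); a=V[:,1]; a=a if a[1]<0 else -a
            print('nest',m.sum(),P.mean(0),np.degrees(np.arctan2(a[1],a[0])),cv2.minAreaRect(P.astype(np.float32)))
    # lid: plane fit
    reg=(W[...,0]>.35)&(W[...,0]<.72)&(W[...,1]<-.19)&(W[...,1]>-.36)&(W[...,2]>.14)&(W[...,2]<.275)
    P=W[reg]; 
    best=None; rng=np.random.default_rng(0)
    for _ in range(300):
        q=P[rng.choice(len(P),3,False)]; nn=np.cross(q[1]-q[0],q[2]-q[0]); 
        if np.linalg.norm(nn)<1e-6: continue
        nn/=np.linalg.norm(nn); k=(abs((P-q[0])@nn)<.003)
        if best is None or k.sum()>best.sum(): best=k
    Q=P[best]; m0=Q.mean(0); nn=np.linalg.svd(Q-m0,full_matrices=False)[2][2]; nn=nn if nn[2]>0 else -nn
    print('lid inner n',len(P),best.sum(),m0,nn,'angle',np.pi/2+np.arcsin(nn[2]), 'x range',Q.min(0),Q.max(0))
    mid=m0-.015*nn; # point on mid plane; hinge where z=.111
    h=np.array([nn[0],nn[1],0]);h/=np.linalg.norm(h)
    s=(.111-mid[2]); down=np.cross(nn,np.cross(nn,[0,0,1]));down/=np.linalg.norm(down)
    print('hinge pt',mid+down*s/down[2],'yaw of chamber-dir',np.degrees(np.arctan2(h[1],h[0])))
    # handle
    hm=(W[...,2]>.27)&(W[...,2]<.31)&(W[...,1]<-.27)&(W[...,1]>-.36)&(W[...,0]>.45)&(W[...,0]<.65)&(hsv[...,1]>90)&((hsv[...,0]<15)|(hsv[...,0]>170))
    P=W[hm]; print('handle',len(P),P.mean(0),P.min(0),P.max(0)); 
    rim=(abs(W[...,2]-.095)<.003)&(W[...,0]>.35)&(W[...,0]<.7)&(W[...,1]<0)&(W[...,1]>-.3); P=W[rim]
    print('rim x',P.min(0),P.max(0))
E
```

```text
top cam [ 0.404  -0.0304  1.4952]
bar white C [501.3151 159.525 ] rectC ((501.4811096191406, 159.48779296875), (56.79503631591797, 21.76587677001953), 44.331092834472656) yaw 44.21965176660919 lens [23.4932 58.2238] centre [507.0485 165.1043] rect centre [507.2145 165.0671] tab [528.3351 187.0406]
bar white C [462.6195 301.2944] rectC ((462.1416320800781, 300.67840576171875), (22.023902893066406, 57.74525833129883), 44.449462890625) yaw -44.68674224076008 lens [22.2947 60.2345] centre [468.3072 295.6685] rect centre [467.8293 295.0526] tab [489.2776 272.4305]
nest 311 [ 493.8463 -129.1619] -89.13953722994665 ((493.0020446777344, -125.03170013427734), (31.474815368652344, 95.44649505615234), 5.532944202423096)
nest 309 [ 573.9595 -127.3585] -87.97534258323826 ((573.8486938476562, -129.84945678710938), (29.570093154907227, 81.67672729492188), 1.7109124660491943)
lid inner n 5995 4491 [ 0.537  -0.2565  0.2073] [-0.0325  0.8635  0.5032] angle 2.09811781431645 x range [ 0.4041 -0.2972  0.14  ] [ 0.6719 -0.2101  0.2692]
hinge pt [ 0.5355 -0.2178  0.111 ] yaw of chamber-dir 92.15443959554985
handle 228 [ 0.5382 -0.3199  0.2964] [ 0.4908 -0.328   0.2883] [ 0.5895 -0.3136  0.3025]
rim x [ 0.3998 -0.2093  0.092 ] [ 0.6668 -0.041   0.098 ]
scene cam [0.9917 0.6537 0.7492]<stdin>:14: RuntimeWarning: Mean of empty slice.
  ret = ret.dtype.type(ret / rcount)
  avg = a.mean(axis, **keepdims_kw)
  ret = um.true_divide(
<stdin>:14: RuntimeWarning: Degrees of freedom <= 0 for slice
  c *= np.true_divide(1, fact)
  c *= np.true_divide(1, fact)
Traceback (most recent call last):
ValueError: not enough values to unpack (expected 2, got 0)

During handling of the above exception, another exception occurred:

Traceback (most recent call last):
numpy.linalg.LinAlgError: 0-dimensional array given. Array must be at least two-dimensional
```

```bash
python3 - <<'E'
from meas import *
np.set_printoptions(precision=2,suppress=True)
for n in ('top','scene'):
    p=cv2.imread(f'pics/{n}0.png'); c=vision.calibration(n); K=8
    hs=cv2.cvtColor(p,cv2.COLOR_BGR2HSV)
    def contours(mask_fn,box,z):
        u0,v0,u1,v1=box
        big=cv2.resize(p[v0:v1,u0:u1],None,fx=K,fy=K,interpolation=cv2.INTER_CUBIC)
        m=mask_fn(big.astype(int)).astype(np.uint8)
        cs,_=cv2.findContours(m,cv2.RETR_EXTERNAL,cv2.CHAIN_APPROX_NONE)
        for q in cs:
            if cv2.contourArea(q)<40*K*K: continue
            q=q[:,0,:]; uu=u0+(q[:,0]+.5)/K-.5; vv=v0+(q[:,1]+.5)/K-.5
            P=np.array([rayplane(a,b,c,z)[:2]*1e3 for a,b in zip(uu,vv)]).astype(np.float32)
            r=cv2.minAreaRect(P); print('  ',np.array(r[0]),np.array(r[1]),round(r[2],2))
    boxes={'top':[(340,205,400,262),(185,230,275,285)],'scene':[(258,220,320,256),(370,295,470,365)]}[n]
    print(n,'nests'); contours(lambda b:(b[...,2]-b[...,0]<45)&(b.sum(-1)>240),boxes[0],.055)
    print('white'); contours(lambda b:(b.min(-1)>(140 if n=='top' else 150)),boxes[1],.042)
    print('bar'); contours(lambda b:(b[...,0]>80),boxes[1],.042)
E
```

```text
top nests
   [ 493.64 -132.71] [29.6 81.7] 1.58
   [ 573.94 -129.99] [29.45 81.9 ] 2.05
   [ 537.25 -198.07] [ 27.74 145.34] 88.9
   [539.6  -69.34] [ 20.61 145.57] 88.87
white
   [462.7  300.43] [24.61 60.87] 45.17
   [501.32 159.33] [60.92 24.49] 44.33
bar
   [467.54 293.77] [29.26 78.68] 44.94
   [506.91 164.47] [79.3  26.75] 44.34
scene nests
   [ 541.15 -124.14] [168.81  90.48] 2.52
   [ 541.2  -195.92] [59.84 81.2 ] 53.68
white
   [463.22 303.94] [24.37 58.81] 45.15
   [502.46 163.32] [60.53 23.23] 44.57
bar
   [476.47 306.3 ] [49.53 76.53] 44.83
   [510.78 171.62] [88.07 25.61] 44.51
   [359.89 238.33] [18.37 64.24] 1.57
   [378.95 239.81] [81.14 15.86] 89.88
   [414.09 234.46] [ 13.59 142.12] 4.1
```

Call:
move_arm:
  increments: "0.6 20 34 24 0 0 0.16; 0.6 24 40 24 0 0 0.16; 0.6 24 40 20 0 0 0.16; 0.6 24 40 20 0 0 0.16; 0.6 24 40 20 0 0 0.16; 0.6 24 40 10 0 0 0.16; 0.6 24 40 5 0 0 0.16; 0.6 24 40 0 0 0 0.16"

```text
t: 1.1
eef_pos: [0.3757, -0.3332, 0.3546]
tool_rot: [0.0, 0.709, 0.705, -0.0]
contact_force: [0.4, -0.5, -1.0]
gripper_width: 0.603
```

Call:
move_arm:
  increments: "0.6 11 42 0 0 0 0.168; 0.6 11 42 0 0 0 0.168; 0.6 11 42 0 0 0 0.168; 0.6 11 42 -10 0 0 0.168; 0.6 11 42 -20 0 0 0.168; 0.6 11 42 -20 0 0 0.168; 0.6 11 42 -20 0 0 0.168; 0.6 11 42 -20 0 0 0.168"

```text
t: 2.1
eef_pos: [0.463, 0.0026, 0.2636]
tool_rot: [0.0, 0.116, 0.993, -0.0]
contact_force: [0.5, -1.1, 0.5]
gripper_width: 0.601
```

Call:
move_arm:
  increments: "0.6 11 42 -20 0 0 0.168; 0.6 11 42 -20 0 0 0.168; 0.6 11 42 -20 0 0 0.168; 0.6 11 38 -20 0 0 0.168; 0.6 0 0 -20 0 0 0.168; 0.6 0 0 -20 0 0 0.168; 0.6 0 0 -20 0 0 0; 0.6 0 0 0 0 0 0"

```text
t: 3.1
eef_pos: [0.506, 0.1646, 0.1227]
tool_rot: [-0.002, -0.375, 0.927, 0.0]
contact_force: [0.1, 0.8, 0.1]
gripper_width: 0.598
```

```bash
python3 - <<'E'
from meas import *
o=bot.get_obs(); print(o['t'],o['eef_pos'],o['tool_rot'],o['q'])
snap('top','top1'); snap('scene','scene1')
p=cv2.imread('pics/top1.png'); cv2.imwrite('pics/top1z.png',cv2.resize(p[180:320,160:330],None,fx=4,fy=4,interpolation=cv2.INTER_CUBIC))
p=cv2.imread('pics/scene1.png'); cv2.imwrite('pics/scene1z.png',cv2.resize(p[200:380,300:500],None,fx=3.2,fy=3.2,interpolation=cv2.INTER_CUBIC))
E
```

```text
3.1 [0.50599339 0.16462065 0.12273163] [-1.64834977e-03 -3.74537760e-01  9.27210188e-01  1.29199251e-04] [ 0.26271945  0.53565325 -0.8899458   1.94796814  0.52492543  0.91064967
  1.44343778]
```

View pics/top1z.png

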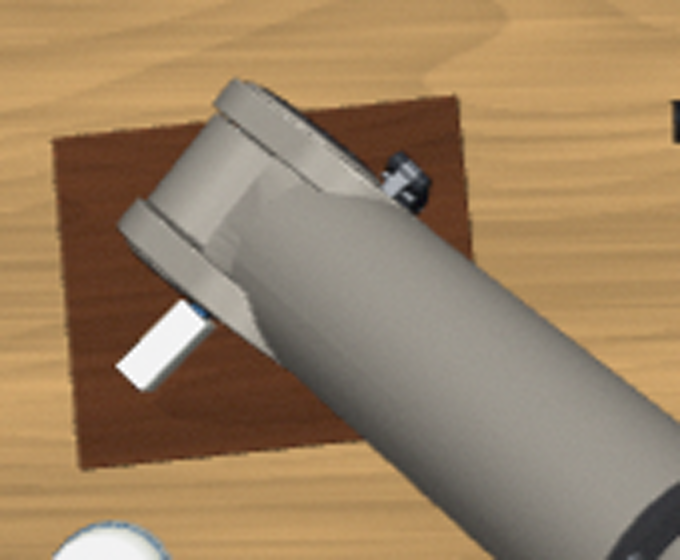

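View pics/scene1z.png

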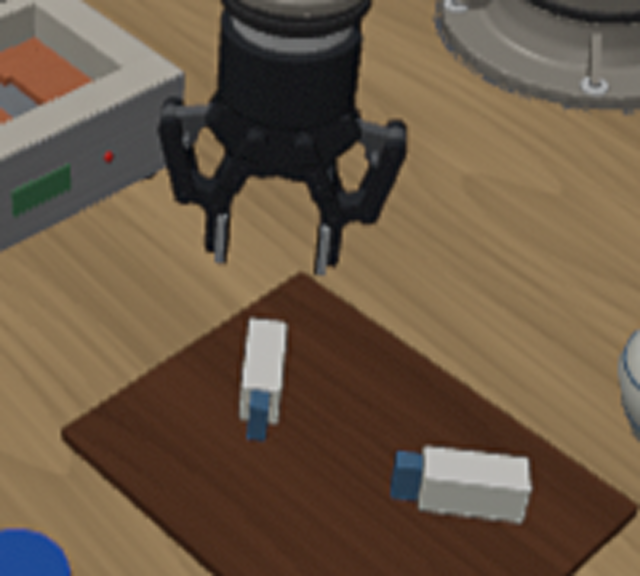

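The zooms show the open gripper above bar A, with its fingertips at scene pixels of about (369,282) and (401,285). I'll use the fingers to estimate the scene camera's bias against the known TCP.

```bash
python3 - <<'E'
from meas import *
np.set_printoptions(precision=1,suppress=True)
p=cv2.imread('pics/scene1.png'); d=np.load('pics/scene1.npy'); c=vision.calibration('scene'); W=world(d,c)*1e3
T=np.array([506,164.6]); j=np.array([np.cos(np.radians(134)),np.sin(np.radians(134))]); b=np.array([j[1],-j[0]])
for z0 in range(128,200,8):
    m=(abs(W[...,2]-z0)<4)&(np.hypot(W[...,0]-506,W[...,1]-165)<90)
    P=W[m][:,:2]-T; a=P@j; 
    L=a[a<0];R=a[a>0]
    if len(L)>3 and len(R)>3: print(z0,len(P),'L',np.percentile(L,[3,97]),'R',np.percentile(R,[3,97]),'mid', (np.percentile(L,3)+np.percentile(R,97))/2,(np.percentile(L,97)+np.percentile(R,3))/2,'max along b',np.percentile(P@b,[5,95]))
E
```

```text
128 10 L [-31.1 -25.7] R [26.4 32. ] mid 0.43323804681682 0.33232058536404274 max along b [ 0.4 13. ]
136 43 L [-37.6 -25.8] R [25.6 38.3] mid 0.3352713050624345 -0.06374715514530394 max along b [ 5.6 14. ]
144 48 L [-38.  -25.8] R [27.  37.8] mid -0.11661582482367905 0.623270237197314 max along b [ 7.2 13.8]
152 52 L [-38.4 -25.7] R [26.4 39. ] mid 0.278847408710849 0.34382668743838884 max along b [ 6.7 14.5]
160 46 L [-38.7 -25.7] R [25.6 38.2] mid -0.24537253638032297 -0.04134104293581409 max along b [ 6.8 14.2]
168 49 L [-45.1 -25.9] R [27.  43.7] mid -0.7275725753493774 0.5222163244465676 max along b [ 6.3 16.5]
176 142 L [-55.5 -26.4] R [26.5 54.8] mid -0.38485073317169594 0.06515013434768235 max along b [-3.8 16.2]
184 179 L [-57.1 -25.7] R [25.7 57.3] mid 0.1199012312759109 -0.013060065377629826 max along b [-6.8 15.7]
192 128 L [-59.4 -18.8] R [19.8 58. ] mid -0.6814236011886976 0.48082230037117135 max along b [-6.4 19.4]
```

Call:
move_arm:
  increments: "0.6 0.5 2 -20 0 0 0.005; 0.6 0 0 -20 0 0 0; 0.6 0 0 -20 0 0 0; 0.6 0 0 -20 0 0 0; 0.6 0 0 -10 0 0 0; 0.6 0 0 -5 0 0 0; 0.6 0 0 -4 0 0 0; 0.6 0 0 0 0 0 0"

```text
t: 4.2
eef_pos: [0.5077, 0.1675, 0.0254]
tool_rot: [0.0, -0.378, 0.926, -0.0]
contact_force: [0.2, 0.3, 0.1]
gripper_width: 0.598
```

```bash
python3 - <<'E'
from meas import *
o=bot.get_obs(); print(o['t'],o['eef_pos'],o['tool_rot'],o['contact_force'])
snap('scene','scene2')
p=cv2.imread('pics/scene2.png'); cv2.imwrite('pics/scene2z.png',cv2.resize(p[240:380,320:480],None,fx=4,fy=4,interpolation=cv2.INTER_CUBIC))
E
```

```text
4.2 [0.50773716 0.16747556 0.02544633] [ 1.55996891e-04 -3.78380774e-01  9.25650023e-01 -1.81922393e-05] [0.23594672 0.33864136 0.07836147]
```

View pics/scene2z.png

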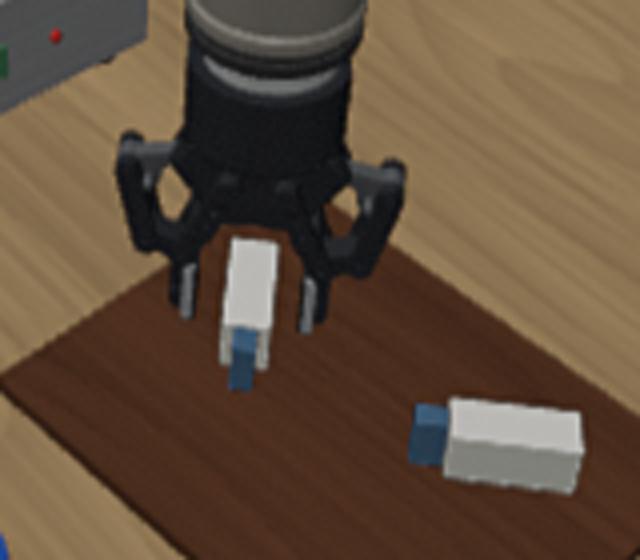

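The zoom shows bar A standing cleanly between the open pads, tab forward, so I close.

Call:
move_arm:
  increments: "0.6 -1 -1 -1.5 0 0 0; 0.6 0 0 0 0 0 0; 0.2 0 0 0 0 0 0; 0.2 0 0 0 0 0 0; 0.2 0 0 0 0 0 0; 0.2 0 0 0 0 0 0; 0.2 0 0 0 0 0 0; 0.2 0 0 0 0 0 0"
  newtons: 40

```text
t: 5.25
eef_pos: [0.5068, 0.1666, 0.0241]
tool_rot: [0.0, -0.378, 0.926, -0.0]
contact_force: [-0.3, -1.0, 5.5]
gripper_width: 0.268
```

```bash
python3 - <<'E'
from meas import *
o=bot.get_obs(); print(o['t'],o['eef_pos'],o['tool_rot'],o['contact_force'],o['gripper_width'])
E
```

```text
5.25 [0.50679292 0.16655119 0.0240539 ] [ 2.33784678e-04 -3.78398984e-01  9.25642562e-01 -2.56685470e-05] [-0.30891276 -1.03647591  5.53042609] 0.26821532471821735
```

Call:
move_arm:
  increments: "0.2 0 0 10 0 0 0; 0.2 0 0 20 0 0 0; 0.2 0 0 25 0 0 0; 0.2 0 0 25 0 0 0; 0.2 0 0 25 0 0 0; 0.2 0 0 20 0 0 0; 0.2 0 0 0 0 0 0; 0.2 0 0 0 0 0 0"

```text
t: 6.25
eef_pos: [0.5062, 0.1659, 0.1483]
tool_rot: [-0.001, -0.378, 0.926, -0.0]
contact_force: [-0.5, -1.1, -0.8]
gripper_width: 0.272
```

```bash
cat > held.py <<'E'
from meas import *
np.set_printoptions(precision=1,suppress=True)
def held(tag):
    o=bot.get_obs(); snap('scene',tag)
    p=cv2.imread(f'pics/{tag}.png'); d=np.load(f'pics/{tag}.npy'); c=vision.calibration('scene'); W=world(d,c)*1e3
    hs=cv2.cvtColor(p,cv2.COLOR_BGR2HSV)
    q=o['tool_rot']; a=np.arctan2(q[2],q[1]); th=2*a-np.pi/2
    T=o['eef_pos']*1e3; j=np.array([np.cos(th),np.sin(th)]); b=np.array([j[1],-j[0]])
    print('T',T,'theta',np.degrees(th),'F',o['contact_force'],'w',o['gripper_width'])
    for dz in range(-12,32,4):
        m=(abs(W[...,2]-T[2]-dz)<2)&(np.hypot(W[...,0]-T[0],W[...,1]-T[1])<60)
        bl=m&(hs[...,0]>95)&(hs[...,0]<125)&(hs[...,1]>90)
        wh=m&(hs[...,1]<60)&(hs[...,2]>130)
        P=W[...,:2]-T[:2]
        f=lambda k,v: np.percentile(P[k]@v,[5,50,95]) if k.sum()>2 else None
        print(dz,'blue b',f(bl,b),'j',f(bl,j),'white b',f(wh,b),'j',f(wh,j),'dark b',f(m&(hs[...,2]<110)&~bl,b))
    u,v=(lambda X:(c['fx']*X[0]/X[2]+c['cx'],c['fy']*X[1]/X[2]+c['cy']))(np.array(c['R'])@(T/1e3)+np.array(c['t']))
    u,v=int(u),int(v); u0=max(u-90,0); v0=max(v-70,0)
    cv2.imwrite(f'pics/{tag}z.png',cv2.resize(p[v0:v0+140,u0:u0+180],None,fx=4,fy=4,interpolation=cv2.INTER_CUBIC))
    print('crop',u0,v0)
E
python3 -c "
from held import *
held('scene3')"
```

```text
T [506.2 165.9 148.3] theta 134.459284346046 F [-0.5 -1.1 -0.8] w 0.2723882454845009
-12 blue b None j None white b [22.3 23.1 23.7] j [-5.9  7.3  8.9] dark b None
-8 blue b [37.3 38.4 39.6] j [-3.7 -0.   3.8] white b [21.5 22.3 23.8] j [-11.3  -7.6  10. ] dark b None
-4 blue b [37.5 38.7 40.7] j [-2.9  2.3  4.4] white b [20.9 23.2 23.4] j [-11.    0.3  10.5] dark b [21.2 37.5 38.6]
0 blue b [36.8 38.1 39.7] j [-3.3 -1.2  3.2] white b [22.6 23.4 23.8] j [-10.9   8.4  10.1] dark b [24.6 38.3 39.6]
4 blue b [36.9 38.6 40.7] j [-3.   1.6  3.2] white b [21.  23.9 24.3] j [-9.8 -8.1  9.3] dark b [11.2 12.8 38.4]
8 blue b [20.7 38.8 39.2] j [-2.9  0.7 14. ] white b [21.  22.6 23.8] j [-10.5   7.7  10.6] dark b [ 6.3 11.1 36.9]
12 blue b [21.9 38.3 40.6] j [-13.3   0.5   4.9] white b [21.  22.3 23.2] j [-10.3  -7.9  10.6] dark b [ 6.4 10.1 13.2]
16 blue b [27.9 36.8 40.1] j [-4.6 -0.1  4.5] white b [-34.2  -2.3  22.7] j [-11.   -1.   10.1] dark b [ 6.4 10.9 30.4]
20 blue b [29.9 34.1 39.2] j [-4.7 -0.7  2.2] white b [-32.   -6.   20.5] j [-9.8  1.4 10.7] dark b [ 6.9 11.1 13. ]
24 blue b None j None white b None j None dark b [ 5.9  9.2 12.5]
28 blue b None j None white b None j None dark b [ 7.1 10.4 12.7]
crop 295 201
```

View pics/scene3z.png

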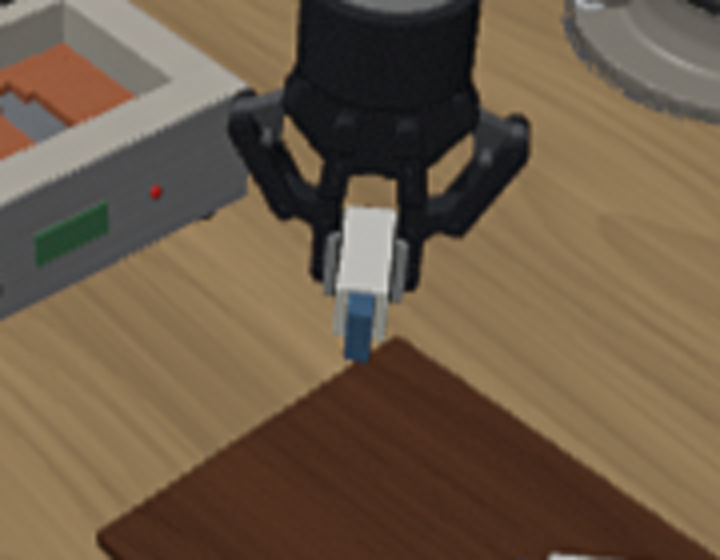

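Bar A sits centred in the grip: its white front is at 23 and its tab end at 38.5 along the jaw normal, against pads at about 12.5, all within 1 mm once the bias is removed. Next is nest0.

Call:
move_arm:
  increments: "0.2 4.8 -21 2 0 0 -0.165; 0.2 4.8 -21 0 0 0 -0.165; 0.2 4.8 -21 0 0 0 -0.165; 0.2 4.8 -21 0 0 0 -0.165; 0.2 4.8 -21 0 0 0 -0.165; 0.2 4.8 -21 0 0 0 -0.165; 0.2 4.8 -21 0 0 0 -0.165; 0.2 4.8 -21 0 0 0 -0.165"

```text
t: 7.3
eef_pos: [0.5443, -0.0023, 0.1496]
tool_rot: [-0.001, 0.271, 0.963, -0.0]
contact_force: [-0.1, -0.3, -0.7]
gripper_width: 0.274
```

Call:
move_arm:
  increments: "0.2 4.8 -21 0 0 0 -0.165; 0.2 4.8 -21 0 0 0 -0.165; 0.2 4.8 -21 0 0 0 -0.165; 0.2 4.8 -21 0 0 0 -0.165; 0.2 4.8 -21 0 0 0 -0.165; 0.2 5 -21.3 0 0 0 -0.168; 0.2 0 0 0 0 0 0; 0.2 0 0 0 0 0 0"

```text
t: 8.3
eef_pos: [0.5735, -0.1266, 0.1501]
tool_rot: [-0.001, 0.694, 0.72, -0.0]
contact_force: [-0.7, 0.9, -1.4]
gripper_width: 0.275
```

```bash
python3 -c "
from held import *
held('scene4')
snap('top','top4')
p=cv2.imread('pics/top4.png'); cv2.imwrite('pics/top4z.png',cv2.resize(p[160:295,325:485],None,fx=4.4,fy=4.4,interpolation=cv2.INTER_CUBIC))
"
```

```text
T [ 573.5 -126.6  150.1] theta 2.175005885413994 F [-0.7  0.9 -1.4] w 0.27518472526289917
-12 blue b None j None white b [-34.  -12.9  17.9] j [11.7 12.3 12.6] dark b None
-8 blue b None j None white b [-34.6 -18.5   3.9] j [12.2 12.9 13.7] dark b None
-4 blue b None j None white b [-35.7 -21.1 -10.9] j [12.  13.  14.1] dark b None
0 blue b None j None white b [-35.2 -25.6 -13.9] j [11.7 12.5 14.6] dark b None
4 blue b None j None white b [-38.2 -26.5 -17.5] j [11.7 12.6 14.3] dark b [-38.   -9.6  -5.1]
8 blue b None j None white b [-36.2 -24.9 -16.7] j [11.4 12.7 13.9] dark b [-37.2 -11.3  -4.4]
12 blue b None j None white b [-33.4 -27.1 -17.4] j [11.2 12.3 13.5] dark b [-12.3  -9.    3. ]
16 blue b None j None white b [-37.8 -21.1   5.9] j [-9.6  0.8 12.7] dark b [-12.1  -8.    2.6]
20 blue b None j None white b [-38.2 -15.9  15.2] j [-8.3 -0.9 11.9] dark b [-12.8  -6.7   5.7]
24 blue b None j None white b None j None dark b [-13.6  -8.3   5.4]
28 blue b None j None white b None j None dark b [-12.9  -7.7   7.7]
crop 183 141
```

View pics/scene4z.png

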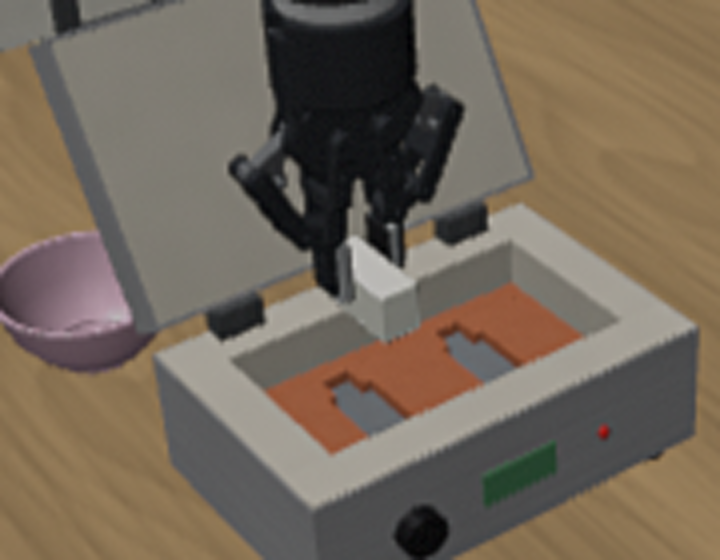

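View pics/top4z.png

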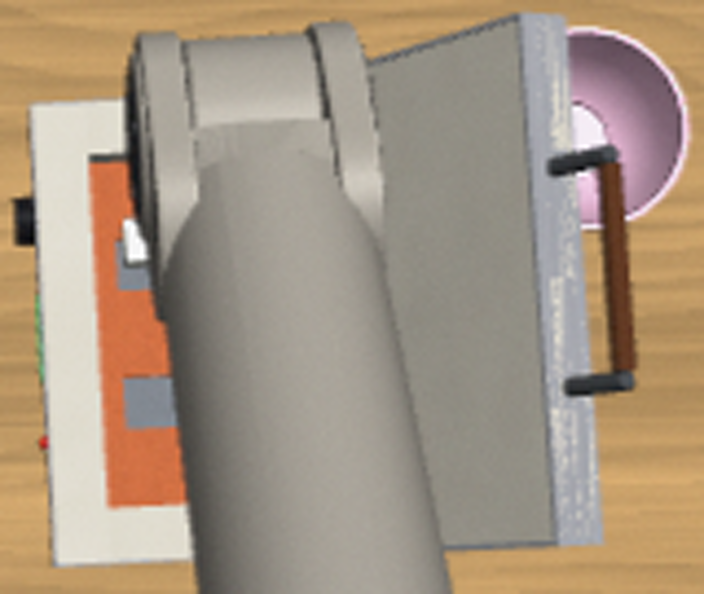

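```bash
python3 - <<'E'
from meas import *
np.set_printoptions(precision=1,suppress=True)
p=cv2.imread('pics/top4.png').astype(int); c=vision.calibration('top')
for r in range(211,222):
    print(r,p[r,348:362].min(-1).tolist(),p[r,348:362,2].tolist())
T=bot.get_obs()['eef_pos']; print(T)
for u in (352.5,353,353.5): print(rayplane(u,215,c,T[2]+.018)*1e3)
# scene: nest outlines in scene0 at .055 and .063
s=cv2.imread('pics/scene0.png'); cv2.imwrite('pics/s0z.png',cv2.resize(s[215:262,255:330],None,fx=10,fy=10,interpolation=cv2.INTER_CUBIC))
E
```

```text
211 [66, 70, 67, 71, 75, 226, 243, 243, 127, 56, 60, 56, 52, 124] [206, 208, 208, 210, 187, 233, 243, 243, 128, 62, 65, 61, 57, 137]
212 [67, 66, 70, 70, 83, 195, 241, 245, 153, 69, 61, 53, 55, 121] [212, 211, 211, 208, 171, 204, 241, 245, 155, 73, 66, 59, 60, 134]
213 [71, 67, 63, 68, 74, 184, 240, 244, 184, 83, 55, 58, 50, 119] [212, 208, 206, 206, 184, 200, 240, 244, 186, 87, 62, 63, 51, 130]
214 [66, 67, 69, 72, 82, 177, 240, 245, 244, 152, 66, 55, 43, 113] [206, 208, 211, 169, 137, 185, 240, 245, 244, 154, 70, 59, 47, 124]
215 [65, 70, 68, 130, 125, 170, 238, 245, 244, 222, 110, 58, 56, 110] [206, 208, 208, 151, 125, 173, 239, 245, 244, 222, 111, 64, 62, 123]
216 [67, 70, 68, 118, 125, 148, 238, 245, 244, 244, 132, 56, 56, 99] [208, 210, 210, 164, 125, 150, 238, 245, 244, 244, 134, 61, 61, 109]
217 [66, 68, 69, 116, 132, 145, 238, 244, 245, 244, 134, 56, 56, 95] [208, 211, 211, 163, 133, 148, 239, 244, 245, 244, 135, 61, 61, 104]
218 [65, 70, 70, 116, 132, 127, 236, 245, 244, 244, 155, 66, 56, 89] [207, 211, 213, 165, 132, 127, 236, 245, 244, 244, 156, 72, 62, 100]
219 [68, 69, 69, 118, 132, 91, 159, 147, 129, 123, 83, 56, 58, 93] [209, 209, 210, 166, 132, 91, 163, 150, 134, 126, 86, 60, 63, 102]
220 [69, 69, 68, 102, 132, 93, 88, 88, 87, 99, 87, 63, 55, 85] [209, 207, 210, 178, 136, 93, 89, 90, 89, 99, 87, 67, 61, 94]
221 [68, 69, 68, 101, 136, 129, 128, 126, 128, 129, 101, 65, 56, 84] [211, 210, 209, 179, 141, 129, 128, 126, 128, 129, 101, 66, 61, 93]
[ 0.6 -0.1  0.2]
[570.8 -88.  168.4]
[570.8 -89.2 168.4]
[570.7 -90.4 168.4]
```

View pics/s0z.png

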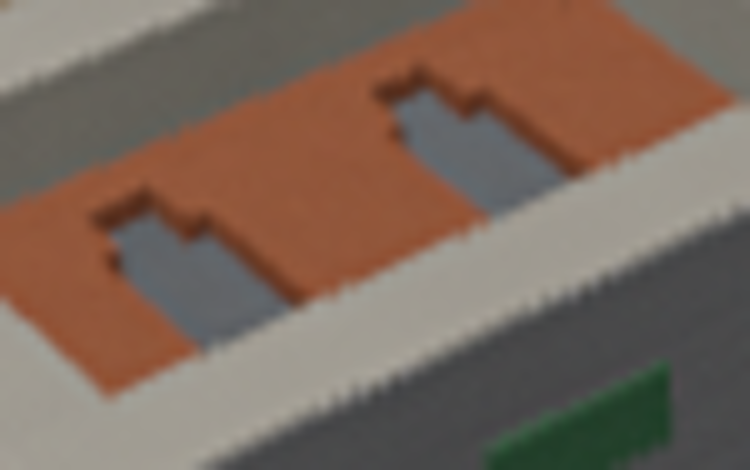

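```bash
python3 - <<'E'
from meas import *
np.set_printoptions(precision=1,suppress=True)
c=vision.calibration('scene')
for n,pts in {'n0':[(95,217),(147,190)],'n1':[(377,92),(425,68)]}.items():
    for a,b in pts: print(n,rayplane(255+(a+.5)/10-.5,215+(b+.5)/10-.5,c,.063)*1e3)
    m=np.mean(pts,0); w=rayplane(255+m[0]/10-.45,215+m[1]/10-.45,c,.063)*1e3
    k=np.radians(1.95); print('centre',w[:2]-41*np.array([np.sin(k),-np.cos(k)]))
o=bot.get_obs(); print(o['eef_pos']*1e3)
# bar rear face at scene: lower rear corner nearest: sample depth
E
```

```text
n0 [ 582.5 -165.4   63. ]
n0 [ 567.2 -167.3   63. ]
centre [ 573.5 -125.4]
n1 [ 502.  -168.4   63. ]
n1 [ 487.2 -169.9   63. ]
centre [ 493.2 -128.2]
[ 573.7 -126.4  150.4]
```

Call:
move_arm:
  increments: "0.2 0 -1.5 -20 0 0 -0.003; 0.2 0 0 -20 0 0 0; 0.2 0 0 -15 0 0 0; 0.2 0 0 -10 0 0 0; 0.2 0 0 -6 0 0 0; 0.2 0 0 0 0 0 0; 0.2 0 0 0 0 0 0; 0.2 0 0 0 0 0 0"

```text
t: 9.4
eef_pos: [0.5744, -0.1294, 0.0803]
tool_rot: [0.0, 0.696, 0.718, 0.0]
contact_force: [0.2, 0.8, -1.4]
gripper_width: 0.269
```

```bash
cat > rear.py <<'E'
from meas import *
np.set_printoptions(precision=1,suppress=True)
def rear(tag):
    o=bot.get_obs(); print(o['eef_pos']*1e3,o['tool_rot'],o['contact_force'])
    snap('top',tag); snap('scene',tag+'s')
    p=cv2.imread(f'pics/{tag}.png')
    cv2.imwrite(f'pics/{tag}z.png',cv2.resize(p[200:270,335:400],None,fx=8,fy=8,interpolation=cv2.INTER_CUBIC))
    p=cv2.imread(f'pics/{tag}s.png'); cv2.imwrite(f'pics/{tag}sz.png',cv2.resize(p[170:270,220:340],None,fx=6,fy=6,interpolation=cv2.INTER_CUBIC))
E
python3 -c "
from rear import *
rear('top5')
p=cv2.imread('pics/top5.png')
for r in range(211,228): print(r,p[r,347:360].min(-1).tolist(),p[r,347:360,2].tolist())
"
```

```text
[ 574.4 -129.4   80.3] [0.  0.7 0.7 0. ] [ 0.2  0.8 -1.4]
211 [66, 66, 67, 67, 69, 69, 69, 70, 39, 21, 54, 86, 64] [207, 207, 208, 209, 212, 211, 211, 209, 98, 22, 59, 96, 69]
212 [65, 71, 68, 71, 67, 68, 67, 66, 45, 29, 54, 81, 61] [209, 214, 211, 213, 208, 209, 206, 208, 114, 39, 58, 89, 67]
213 [69, 66, 68, 68, 67, 66, 181, 238, 174, 67, 48, 76, 69] [212, 210, 207, 210, 205, 209, 227, 242, 175, 67, 51, 83, 76]
214 [69, 68, 69, 70, 74, 84, 199, 242, 193, 81, 47, 72, 67] [209, 209, 209, 210, 170, 137, 206, 242, 193, 81, 52, 80, 74]
215 [65, 65, 67, 71, 131, 126, 190, 241, 215, 95, 46, 66, 66] [209, 208, 208, 211, 149, 126, 193, 241, 215, 96, 50, 72, 70]
216 [67, 70, 70, 68, 117, 130, 178, 240, 244, 144, 58, 58, 62] [210, 210, 211, 214, 162, 130, 183, 240, 244, 144, 60, 64, 70]
217 [68, 68, 67, 68, 116, 128, 170, 240, 245, 187, 89, 60, 60] [210, 210, 211, 213, 163, 128, 174, 240, 245, 188, 91, 67, 65]
218 [78, 68, 71, 70, 115, 133, 150, 238, 245, 223, 112, 56, 59] [213, 210, 213, 215, 164, 133, 153, 238, 245, 224, 114, 65, 64]
219 [78, 69, 68, 68, 116, 134, 144, 238, 245, 244, 182, 8
[... 391 characters left out ...]
58] [214, 211, 210, 211, 180, 139, 105, 136, 130, 119, 112, 80, 62]
223 [88, 65, 67, 72, 103, 137, 115, 103, 100, 100, 107, 97, 67] [213, 208, 209, 215, 182, 143, 115, 103, 100, 100, 107, 97, 70]
224 [87, 67, 67, 68, 100, 134, 132, 132, 129, 129, 130, 129, 78] [213, 209, 209, 213, 178, 139, 132, 132, 129, 129, 130, 129, 78]
225 [89, 68, 67, 70, 87, 135, 131, 131, 130, 132, 130, 127, 89] [215, 211, 214, 213, 194, 145, 131, 131, 130, 132, 147, 148, 96]
226 [87, 71, 69, 68, 71, 76, 75, 74, 71, 73, 71, 72, 65] [214, 214, 213, 211, 210, 212, 212, 205, 203, 207, 208, 205, 149]
227 [98, 69, 70, 69, 70, 71, 66, 69, 67, 67, 71, 67, 65] [214, 211, 209, 211, 212, 215, 210, 210, 207, 209, 211, 208, 152]
```

View pics/top5z.png

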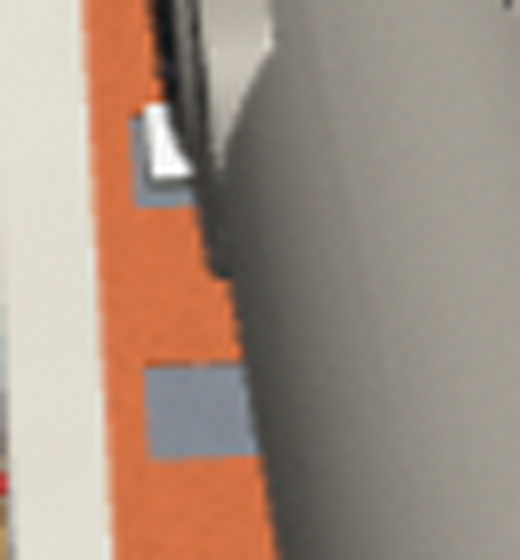

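View pics/top5sz.png

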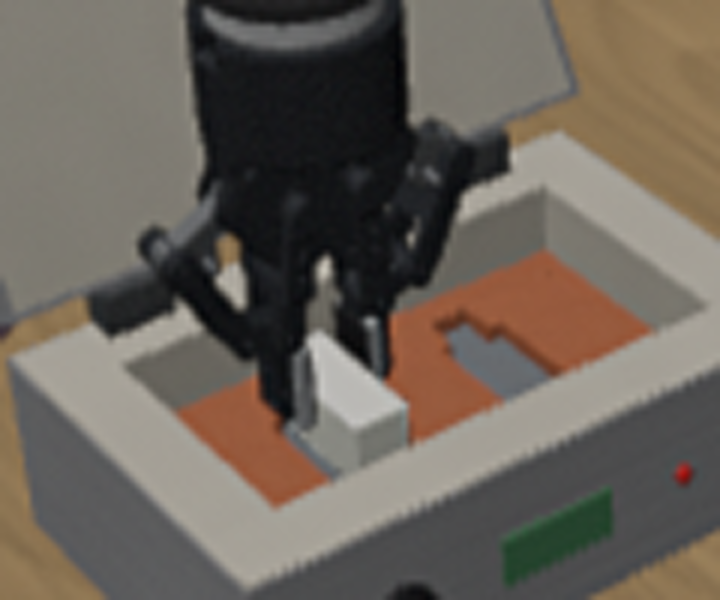

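```bash
python3 - <<'E'
from meas import *
np.set_printoptions(precision=1,suppress=True)
c=vision.calibration('top')
print('bar rear',rayplane(353.25,217,c,.0983)*1e3,'nest rear',rayplane(350.92,217,c,.055)*1e3)
print('bar x edges',rayplane(355,212.45,c,.0983)*1e3,rayplane(356,221.6,c,.0983)*1e3)
print('nest x edges',rayplane(353,213.7,c,.055)*1e3,rayplane(353,225.5,c,.055)*1e3)
E
```

```text
bar rear [574.6 -92.8  98.3] nest rear [580.  -88.8  55. ]
bar x edges [585.9 -97.4  98.3] [563.  -99.4  98.3]
nest x edges [588.4 -94.3  55. ] [558.1 -93.7  55. ]
```

In the same top image the rear gap is 4.0 mm where it should be 3, and x is about 1 mm too high. I correct by (-1, +1) and lower.

Call:
move_arm:
  increments: "0.2 -1 1 0 0 0 0; 0.2 0 0 -3 0 0 0; 0.2 0 0 -3 0 0 0; 0.2 0 0 -2 0 0 0; 0.2 0 0 -2 0 0 0; 0.2 0 0 -1 0 0 0; 0.2 0 0 0 0 0 0; 0.2 0 0 0 0 0 0"

```text
t: 10.5
eef_pos: [0.573, -0.1284, 0.0689]
tool_rot: [0.0, 0.696, 0.718, 0.0]
contact_force: [0.2, -0.4, -1.4]
gripper_width: 0.27
```

No contact force, and the bar's underside (57 mm) is already below the rib tops (63 mm). I lower to the floor and release.

Call:
move_arm:
  increments: "0.2 0 0 -1 0 0 0; 0.2 0 0 -0.7 0 0 0; 0.2 0 0 0 0 0 0; 0.45 0 0 0 0 0 0; 0.45 0 0 0 0 0 0; 0.45 0 0 0 0 0 0; 0.45 0 0 3 0 0 0; 0.45 0 0 8 0 0 0"

```text
t: 11.5
eef_pos: [0.5727, -0.1283, 0.0782]
tool_rot: [-0.0, 0.696, 0.718, -0.0]
contact_force: [0.7, -0.2, -0.5]
gripper_width: 0.447
```

Call:
move_arm:
  increments: "0.45 0 0 30 0 0 0; 0.45 0 0 35 0 0 0; 0.45 -5 20 25 0 0 0; 0.5 -10 40 0 0 0 0.08; 0.6 -10 40 0 0 0 0.08; 0.6 -10 40 0 0 0 0.08; 0.6 -10 40 0 0 0 0.08; 0.6 -10 40 0 0 0 0.08"

```text
t: 12.5
eef_pos: [0.5177, 0.0929, 0.1689]
tool_rot: [0.0, 0.539, 0.843, 0.0]
contact_force: [0.2, -0.2, -0.3]
gripper_width: 0.599
```

Call:
move_arm:
  increments: "0.6 -10 40 -10 0 0 0.08; 0.6 -10 40 -10 0 0 0.08; 0.6 -10 40 -20 0 0 0.08; 0.6 -10 40 -20 0 0 0.08; 0.6 -10 40 -20 0 0 0.07; 0.6 -9 40 -10 0 0 0.045; 0.6 0 5 -10 0 0 0; 0.6 0 0 0 0 0 0"

```text
t: 13.5
eef_pos: [0.4588, 0.3361, 0.0677]
tool_rot: [-0.0, 0.345, 0.939, -0.001]
contact_force: [-0.1, -0.8, -1.0]
gripper_width: 0.603
```

```bash
python3 -c "
from held import *
held('scene6')
p=cv2.imread('pics/scene6.png'); cv2.imwrite('pics/scene6k.png',cv2.resize(p[200:290,215:365],None,fx=5,fy=5,interpolation=cv2.INTER_CUBIC))
"|head -1
```

```text
T [458.8 336.1  67.7] theta 49.6190234644577 F [-0.1 -0.8 -1. ] w 0.6031627699702333
```

View pics/scene6z.png

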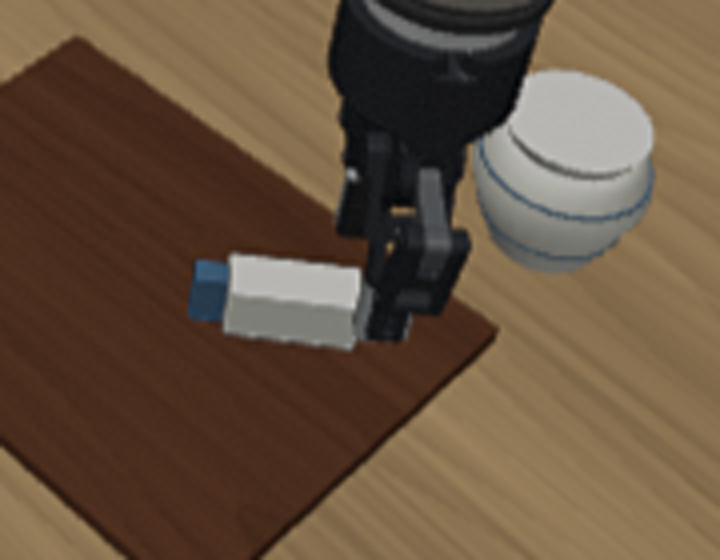

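View pics/scene6k.png

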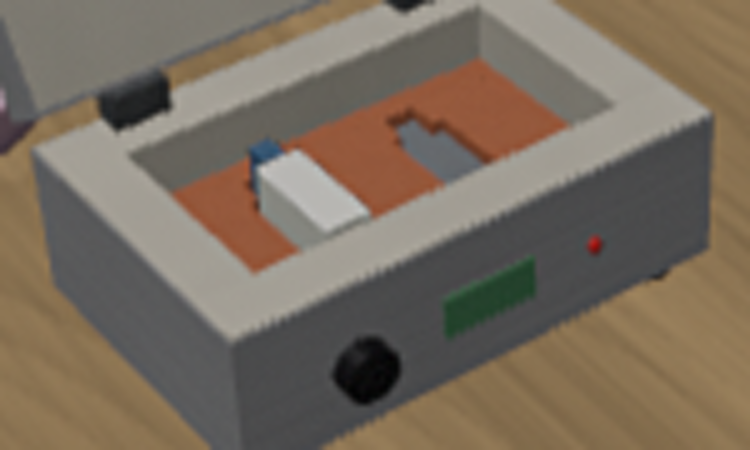

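The scene zoom shows bar A sitting in nest0 with its tab towards the hinge. The other shows that I overshot bar B by about 40 mm in y, a slip in my row count, but nothing was touched. I go back and lower.

Call:
move_arm:
  increments: "0.6 4.5 -20 0 0 0 -0.04; 0.6 4.5 -19.5 0 0 0 -0.038; 0.6 0 0 0 0 0 0; 0.6 0 0 0 0 0 0; 0.6 0 0 -10 0 0 0; 0.6 0 0 -10 0 0 0; 0.6 0 0 -8 0 0 0; 0.6 0 0 0 0 0 0"

```text
t: 14.55
eef_pos: [0.4673, 0.2969, 0.039]
tool_rot: [-0.001, 0.381, 0.924, -0.001]
contact_force: [0.1, -0.2, -0.2]
gripper_width: 0.602
```

```bash
python3 -c "
from held import *
held('scene7')
"|head -1
```

```text
T [467.3 296.9  39. ] theta 45.17782869860566 F [ 0.1 -0.2 -0.2] w 0.6021477486507679
```

View pics/scene7z.png

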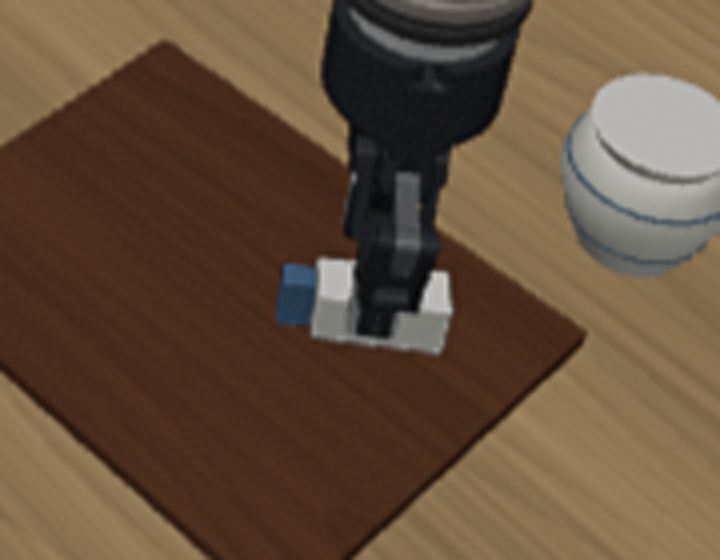

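Call:
move_arm:
  increments: "0.6 0.5 0 -8 0 0 0; 0.6 0 0 -6.5 0 0 0; 0.6 0 0 0 0 0 0; 0.2 0 0 0 0 0 0; 0.2 0 0 0 0 0 0; 0.2 0 0 0 0 0 0; 0.2 0 0 0 0 0 0; 0.2 0 0 0 0 0 0"

```text
t: 15.6
eef_pos: [0.4687, 0.2973, 0.0259]
tool_rot: [0.0, 0.381, 0.924, 0.0]
contact_force: [-0.2, -0.1, 4.2]
gripper_width: 0.273
```

```bash
python3 -c "
from meas import *
o=bot.get_obs();print(o['t'],o['eef_pos']*1e3,o['contact_force'],o['gripper_width'])"
```

```text
15.6 [468.71482489 297.34586307  25.93620289] [-0.20858769 -0.08836151  4.19153109] 0.2728739972479205
```

Call:
move_arm:
  increments: "0.2 0 0 15 0 0 0; 0.2 0 0 30 0 0 0; 0.2 0 0 40 0 0 0; 0.2 0 0 40 0 0 0; 0.2 2.5 -42.8 0 0 0 -0.0754; 0.2 2.5 -42.8 0 0 0 -0.0754; 0.2 2.5 -42.8 0 0 0 -0.0754; 0.2 2.5 -42.8 0 0 0 -0.0754"

```text
t: 16.6
eef_pos: [0.4782, 0.1245, 0.1513]
tool_rot: [0.0, 0.517, 0.856, 0.0]
contact_force: [0.1, 0.2, 0.2]
gripper_width: 0.271
```

Call:
move_arm:
  increments: "0.2 2.5 -42.8 0 0 0 -0.0754; 0.2 2.5 -42.8 0 0 0 -0.0754; 0.2 2.5 -42.8 0 0 0 -0.0754; 0.2 2.5 -42.8 0 0 0 -0.0754; 0.2 2.5 -42.8 0 0 0 -0.0754; 0.2 2.5 -42.8 0 0 0 -0.0754; 0.2 0 0 0 0 0 0; 0.2 0 0 0 0 0 0"

```text
t: 17.6
eef_pos: [0.4933, -0.1302, 0.1509]
tool_rot: [-0.0, 0.695, 0.719, 0.0]
contact_force: [0.0, 0.5, -1.0]
gripper_width: 0.264
```

```bash
python3 -c "
from held import *
held('scene8')
"|head -1
```

```text
T [ 493.3 -130.2  150.9] theta 1.9875240635273654 F [ 0.   0.5 -1. ] w 0.26370390323752624
```

View pics/scene8z.png

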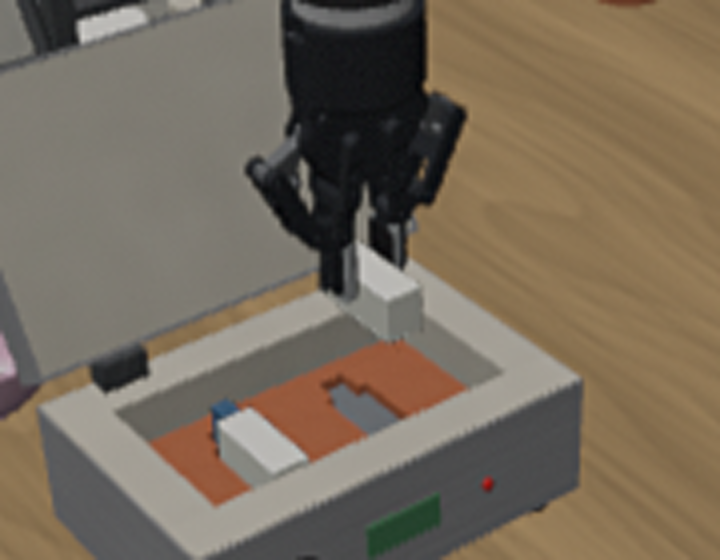

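Bar B is over the free nest and bar A is seated beside it. I lower to just above the ribs for the same relative check.

Call:
move_arm:
  increments: "0.2 0 0 -20 0 0 0; 0.2 0 0 -20 0 0 0; 0.2 0 0 -14 0 0 0; 0.2 0 0 -10 0 0 0; 0.2 0 0 -5 0 0 0; 0.2 0 0 0 0 0 0; 0.2 0 0 0 0 0 0; 0.2 0 0 0 0 0 0"

```text
t: 18.65
eef_pos: [0.4938, -0.131, 0.082]
tool_rot: [0.0, 0.695, 0.719, 0.0]
contact_force: [0.0, -0.2, -0.4]
gripper_width: 0.27
```

```bash
python3 -c "
from rear import *
rear('top9')
p=cv2.imread('pics/top9.png')
for r in range(241,261): print(r,p[r,349:364].min(-1).tolist(),p[r,349:364,2].tolist())
"
```

```text
[ 493.8 -131.    82. ] [0.  0.7 0.7 0. ] [ 0.  -0.2 -0.4]
241 [71, 68, 69, 70, 67, 70, 39, 27, 29, 79, 130, 75, 136, 158, 162] [213, 211, 208, 213, 210, 210, 111, 39, 30, 88, 141, 83, 149, 174, 179]
242 [70, 68, 66, 69, 66, 66, 44, 27, 28, 73, 122, 79, 135, 161, 161] [212, 208, 208, 211, 209, 208, 112, 36, 28, 78, 135, 87, 147, 175, 180]
243 [68, 69, 68, 68, 68, 69, 51, 34, 27, 71, 124, 77, 127, 160, 164] [210, 210, 211, 211, 205, 209, 140, 58, 27, 75, 136, 85, 142, 175, 181]
244 [68, 66, 68, 69, 67, 65, 54, 29, 25, 64, 119, 75, 112, 159, 167] [210, 209, 214, 211, 206, 207, 142, 57, 25, 70, 131, 83, 124, 176, 184]
245 [67, 64, 67, 72, 57, 142, 108, 49, 21, 61, 115, 74, 93, 162, 170] [209, 204, 213, 212, 181, 218, 154, 62, 24, 65, 127, 84, 104, 176, 187]
246 [68, 67, 70, 85, 134, 182, 201, 96, 26, 53, 107, 87, 86, 163, 175] [210, 206, 211, 196, 147, 187, 202, 96, 26, 55, 120, 96, 96, 179, 191]
247 [71, 70, 69, 68, 127, 172, 203, 98, 30, 52, 104, 82, 69, 165, 179] [213, 213, 212, 211, 146, 176, 204, 98, 31, 54, 114, 92, 79, 181, 195]
248 [72, 73, 70, 72, 131, 152, 237, 126, 33, 53, 99,
[... 1086 characters left out ...]
7]
256 [76, 69, 67, 69, 102, 133, 130, 130, 71, 44, 65, 69, 60, 109, 157] [210, 209, 209, 210, 177, 138, 130, 130, 71, 44, 71, 75, 64, 121, 173]
257 [86, 67, 69, 67, 85, 106, 109, 111, 76, 45, 61, 65, 57, 116, 153] [212, 210, 210, 209, 194, 175, 169, 170, 110, 56, 68, 70, 64, 127, 167]
258 [87, 69, 67, 67, 67, 72, 70, 68, 66, 57, 59, 63, 59, 84, 145] [211, 209, 209, 207, 209, 212, 207, 207, 204, 109, 66, 68, 63, 95, 159]
259 [86, 69, 69, 68, 68, 71, 67, 69, 67, 59, 58, 58, 58, 78, 142] [209, 210, 211, 206, 210, 212, 208, 211, 208, 110, 63, 65, 63, 85, 155]
260 [88, 68, 70, 67, 64, 67, 65, 68, 71, 61, 53, 55, 57, 75, 135] [211, 211, 212, 204, 207, 210, 211, 210, 212, 149, 78, 59, 62, 83, 150]
```

View pics/top9z.png

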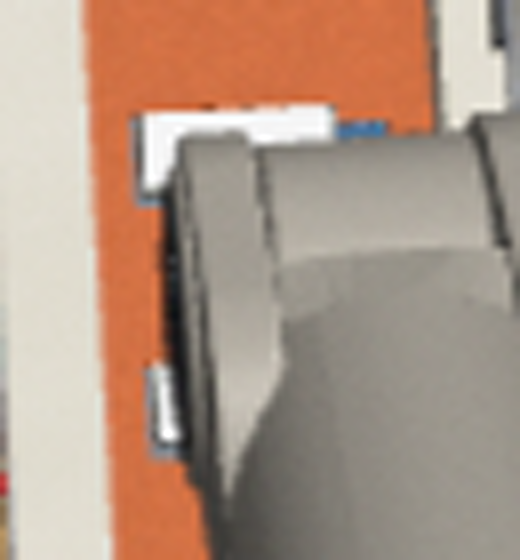

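View pics/top9sz.png

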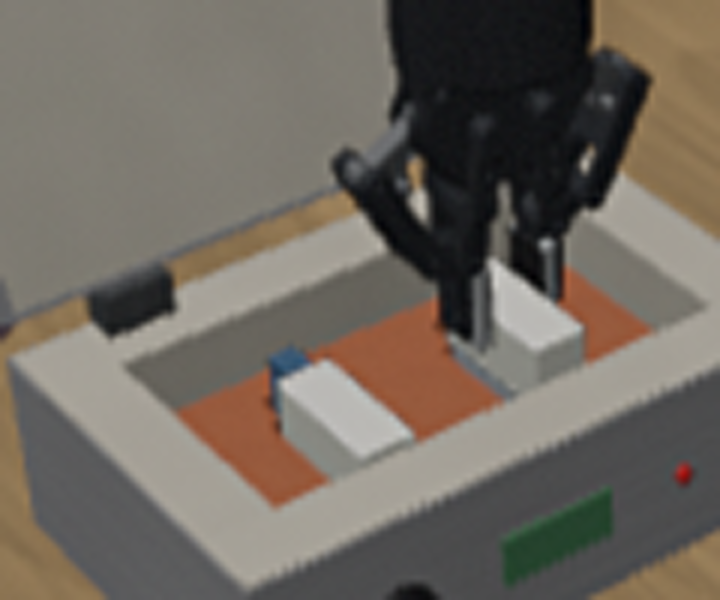

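```bash
python3 - <<'E'
from meas import *
np.set_printoptions(precision=1,suppress=True)
c=vision.calibration('top'); zt=.082-.0139+.030
print('bar rear',rayplane(354.35,250,c,zt)*1e3,'nest rear',rayplane(352.65,250,c,.055)*1e3)
print('bar x edges',rayplane(354.5,245.0,c,zt)*1e3,rayplane(356,254.5,c,zt)*1e3)
print('nest x edges',rayplane(353,245.1,c,.055)*1e3,rayplane(355,257.0,c,.055)*1e3)
# bar A seated check: depth top
d=np.load('pics/top9.npy');W=world(d,c)*1e3
m=(W[...,2]>78)&(W[...,2]<92)&(W[...,0]>555)&(W[...,0]<592)&(W[...,1]<-88)&(W[...,1]>-175); print('A top z',np.percentile(W[m][:,2],[10,50,90]),W[m].min(0),W[m].max(0))
E
```

```text
bar rear [492.7 -93.8  98.1] nest rear [495.5 -91.4  55. ]
bar x edges [505.  -94.4  98.1] [481.5 -97.6  98.1]
nest x edges [508.  -92.6  55. ] [477.6 -97.   55. ]
A top z [81.2 85.3 89.1] [ 560.6 -165.5   78.6] [586.  -90.4  91.4]
```

Offsets are under 0.5 mm, and bar A's top is at 85.3 mm where seated means 85. I lower bar B.

Call:
move_arm:
  increments: "0.2 -0.4 -0.3 -3 0 0 0; 0.2 0 0 -3 0 0 0; 0.2 0 0 -2 0 0 0; 0.2 0 0 -2 0 0 0; 0.2 0 0 -1 0 0 0; 0.2 0 0 -1 0 0 0; 0.2 0 0 0 0 0 0; 0.2 0 0 0 0 0 0"

```text
t: 19.75
eef_pos: [0.4931, -0.1312, 0.0696]
tool_rot: [0.0, 0.695, 0.719, 0.0]
contact_force: [0.1, -0.2, -0.3]
gripper_width: 0.27
```

Call:
move_arm:
  increments: "0.2 0 0 -1 0 0 0; 0.2 0 0 0 0 0 0; 0.2 0 0 0 0 0 0; 0.45 0 0 0 0 0 0; 0.45 0 0 0 0 0 0; 0.45 0 0 0 0 0 0; 0.45 0 0 3 0 0 0; 0.45 0 0 8 0 0 0"

```text
t: 20.75
eef_pos: [0.4928, -0.1311, 0.0797]
tool_rot: [-0.0, 0.695, 0.719, -0.0]
contact_force: [-0.8, 0.2, 0.4]
gripper_width: 0.448
```

Call:
move_arm:
  increments: "0.45 0 0 30 0 0 0; 0.45 0 0 45 0 0 0; 0.45 0 0 50 0 0 0; 0.45 0 0 50 0 0 0; 0.45 0 0 50 0 0 -0.1; 0.45 0 0 50 0 0 -0.17; 0.45 3 -10 45 0 0 -0.17; 0.45 6 -20 0 0 0 -0.17"

```text
t: 21.75
eef_pos: [0.5037, -0.1607, 0.4048]
tool_rot: [0.003, 0.88, 0.476, 0.003]
contact_force: [0.0, 0.0, -0.3]
gripper_width: 0.448
```

```bash
python3 -c "
from meas import *
np.set_printoptions(precision=1,suppress=True)
o=bot.get_obs();print(o['t'],o['eef_pos']*1e3,o['tool_rot'],o['q'])
snap('top','top10');snap('scene','scene10')
for n in ('top','scene'):
    p=cv2.imread(f'pics/{n}10.png'); d=np.load(f'pics/{n}10.npy'); c=vision.calibration(n); W=world(d,c)*1e3
    for x0 in (493,573):
        m=(abs(W[...,0]-x0)<20)&(W[...,1]<-85)&(W[...,1]>-180)&(W[...,2]>75)&(W[...,2]<92)
        print(n,x0,m.sum(),np.percentile(W[m][:,2],[25,50,75]) if m.sum() else '')
p=cv2.imread('pics/scene10.png'); cv2.imwrite('pics/scene10z.png',cv2.resize(p[80:290,150:370],None,fx=2.8,fy=2.8,interpolation=cv2.INTER_CUBIC))
p=cv2.imread('pics/top10.png'); cv2.imwrite('pics/top10z.png',cv2.resize(p[150:300,325:485],None,fx=4,fy=4,interpolation=cv2.INTER_CUBIC))
"
```

```text
21.75 [ 503.7 -160.7  404.8] [0.  0.9 0.5 0. ] [ 0.4  0.1 -0.3  1.6  0.   1.4 -0.4]
top 493 244 [83.6 85.4 87.1]
top 573 272 [82.4 85.1 87.2]
scene 493 232 [83.2 84.2 85.2]
scene 573 251 [83.  84.5 85.5]
```

View pics/scene10z.png

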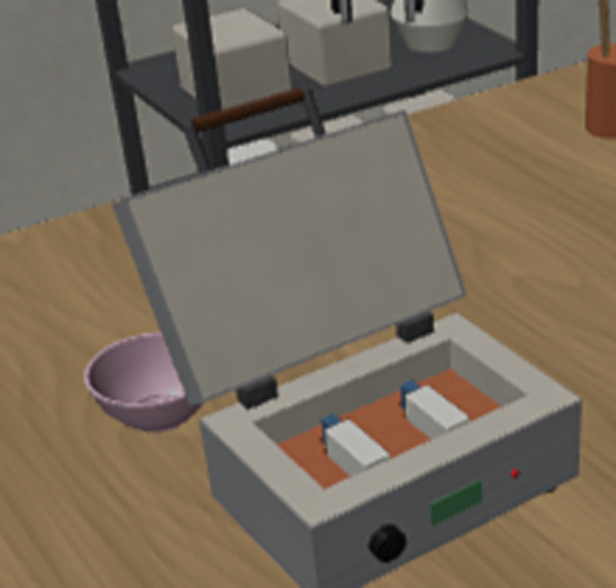

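View pics/top10z.png

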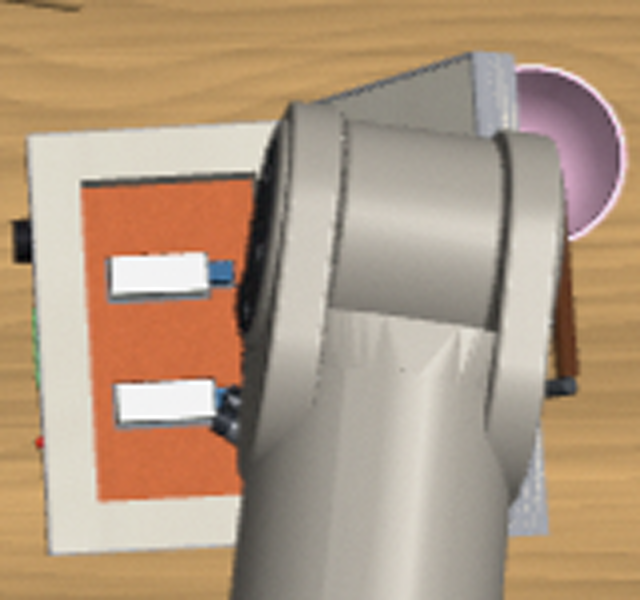

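Both bars look seated: their tops measure 85 mm in both cameras and the blue tabs sit in the hinge-side notches. Now I refine the handle position from the first pictures.

```bash
python3 - <<'E'
from meas import *
np.set_printoptions(precision=1,suppress=True)
for n,box in (('top',(450,180,475,255)),('scene',(215,108,265,132))):
    p=cv2.imread(f'pics/{n}0.png').astype(int); c=vision.calibration(n); K=8
    u0,v0,u1,v1=box
    b=cv2.resize(p[v0:v1,u0:u1].astype(np.uint8),None,fx=K,fy=K,interpolation=cv2.INTER_CUBIC).astype(int)
    m=((b[...,2]-b[...,0]>28)&(b[...,2]<150)&(b[...,2]>1.6*b[...,0])).astype(np.uint8)
    k,l,s,ce=cv2.connectedComponentsWithStats(m); i=1+np.argmax(s[1:,4])
    v,u=np.nonzero(l==i); P=np.array([rayplane(u0+(a+.5)/K-.5,v0+(e+.5)/K-.5,c,.2906)[:2]*1e3 for a,e in zip(u[::7],v[::7])])
    r=cv2.minAreaRect(P.astype(np.float32)); print(n,s[i],P.mean(0),r)
    cv2.imwrite(f'pics/h_{n}.png',np.hstack([b.astype(np.uint8),np.dstack([(l==i).astype(np.uint8)*255]*3)]))
# scene lid plane
d=np.load('pics/scene0.npy'); c=vision.calibration('scene'); W=world(d,c)
reg=(W[...,0]>.42)&(W[...,0]<.65)&(W[...,1]<-.19)&(W[...,1]>-.32)&(W[...,2]>.14)&(W[...,2]<.25)
P=W[reg]; 
for _ in range(4):
    m0=P.mean(0); nn=np.linalg.svd(P-m0,full_matrices=False)[2][2]; nn=nn if nn[2]>0 else -nn; P=P[abs((P-m0)@nn)<.004]
down=np.cross(nn,np.cross(nn,[0,0,1]));down/=np.linalg.norm(down); mid=m0-.015*nn
print(len(P),nn,np.pi/2+np.arcsin(nn[2]),'hinge',(mid+down*(.111-mid[2])/down[2])*1e3)
E
```

```text
top [   82   136    79   387 17814] [ 535.7 -320.9] ((539.4136962890625, -321.02587890625), (19.574451446533203, 102.33595275878906), 88.2704849243164)
scene [  34   28  308  114 7092] [ 539.  -322.3] ((538.03125, -321.83294677734375), (104.24441528320312, 18.88324546813965), 1.8950825929641724)
4771 [-0.   0.9  0.5] 2.1022631812589183 hinge [ 539.2 -216.3  111. ]
```

Call:
move_arm:
  increments: "0.4 6 -26.7 0 0 0 -0.16; 0.4 6 -26.7 0 0 0 -0.16; 0.4 6 -26.7 0 0 0 -0.16; 0.4 6 -26.7 0 0 0 -0.16; 0.4 6 -26.7 0 0 0 -0.16; 0.4 6 -26.7 0 0 0 -0.16; 0.4 0 0 -20 0 0 0; 0.4 0 0 -20 0 0 0"

```text
t: 22.85
eef_pos: [0.5378, -0.3204, 0.3584]
tool_rot: [-0.001, 1.0, 0.02, -0.0]
contact_force: [-0.0, 0.4, 0.0]
gripper_width: 0.402
```

Call:
move_arm:
  increments: "0.4 0 0 -20 0 0 0; 0.4 0 0 -10 0 0 0; 0.4 0 0 0 0 0 0; 0.4 0 0 0 0 0 0; 0.4 0 0 0 0 0 0; 0.4 0 0 0 0 0 0; 0.4 0 0 0 0 0 0; 0.4 0 0 0 0 0 0"

```text
t: 23.85
eef_pos: [0.5381, -0.3214, 0.3297]
tool_rot: [0.0, 1.0, 0.017, 0.0]
contact_force: [-0.1, -0.0, -0.1]
gripper_width: 0.398
```

```bash
python3 -c "
from meas import *
o=bot.get_obs();print(o['t'],o['eef_pos']*1e3,o['tool_rot'],o['q'],o['gripper_width'])
q=o['tool_rot'];print(np.degrees(2*np.arctan2(q[2],q[1]))-90)
snap('scene','scene11')
p=cv2.imread('pics/scene11.png'); cv2.imwrite('pics/scene11z.png',cv2.resize(p[30:200,170:350],None,fx=3.5,fy=3.5,interpolation=cv2.INTER_CUBIC))
"
```

```text
23.85 [ 538.06459056 -321.39320897  329.6667586 ] [2.75437494e-05 9.99848680e-01 1.73958558e-02 3.44768702e-05] [ 0.50578062  0.32899999 -0.088307    1.54888475  0.02990739  1.26494241
 -1.12282097] 0.39805078449581704
-88.00648120712218
```

View pics/scene11z.png

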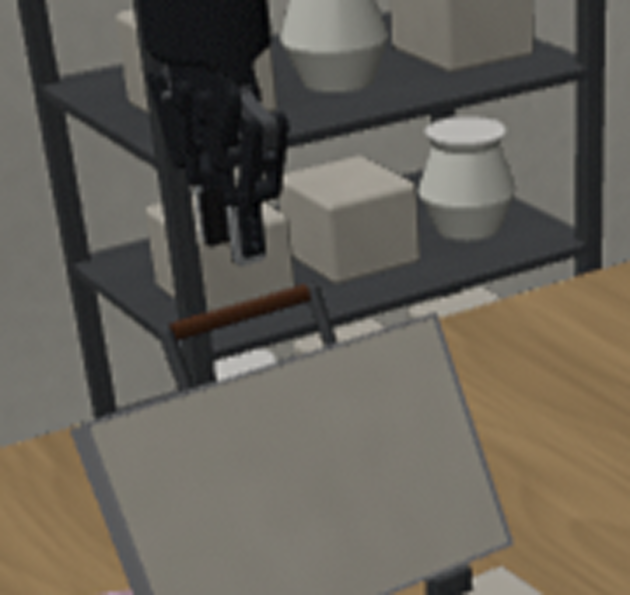

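The jaws are open across the handle, which lies at zoom (170-310, 290-330), with the fingers above its middle. I lower around it.

Call:
move_arm:
  increments: "0.4 1 0 -15 0 0 0; 0.4 0 0 -15 0 0 0; 0.4 0 0 -12 0 0 0; 0.4 0 0 -10 0 0 0; 0.4 0 0 -5 0 0 0; 0.4 0 0 0 0 0 0; 0.4 0 0 0 0 0 0; 0.4 0 0 0 0 0 0"

```text
t: 24.9
eef_pos: [0.5393, -0.3215, 0.2731]
tool_rot: [0.0, 1.0, 0.017, 0.0]
contact_force: [-0.4, -0.4, -0.2]
gripper_width: 0.4
```

```bash
python3 -c "
from meas import *
o=bot.get_obs();print(o['t'],o['eef_pos']*1e3,o['contact_force'])
snap('scene','scene12')
p=cv2.imread('pics/scene12.png'); cv2.imwrite('pics/scene12z.png',cv2.resize(p[60:160,180:300],None,fx=6,fy=6,interpolation=cv2.INTER_CUBIC))
"
```

```text
24.9 [ 539.2936938  -321.51147094  273.11730977] [-0.37464646 -0.39529427 -0.23436836]
```

View pics/scene12z.png

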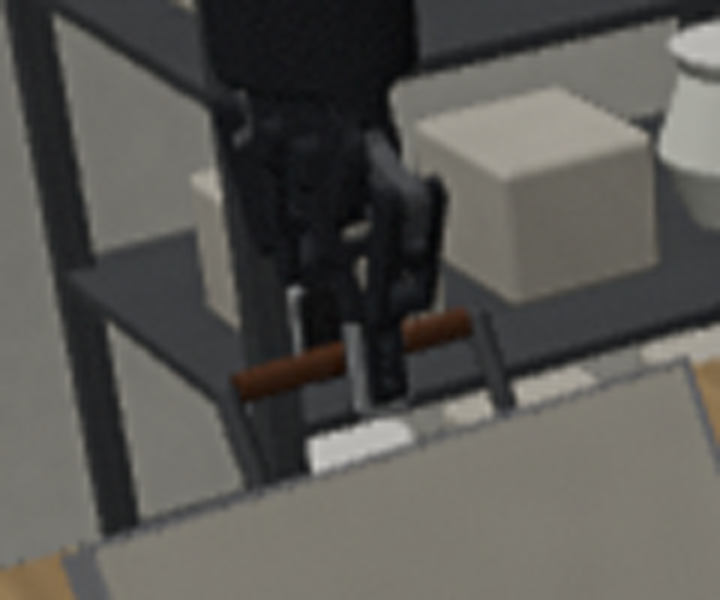

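The handle runs between the two fingers, so I close on it.

Call:
move_arm:
  increments: "0.05 0 0 0 0 0 0; 0.05 0 0 0 0 0 0; 0.05 0 0 0 0 0 0; 0.05 0 0 0 0 0 0; 0.05 0 0 0 0 0 0; 0.05 0 0 0 0 0 0; 0.05 0 0 0 0 0 0; 0.05 0 0 0 0 0 0"
  newtons: 50

```text
t: 25.95
eef_pos: [0.5391, -0.32, 0.2728]
tool_rot: [-0.001, 1.0, 0.018, -0.0]
contact_force: [-2.2, 5.2, 3.1]
gripper_width: 0.119
```

Gripped: the width reads 12 mm-like, and the +y force of 5 N means the stopped lid sits about 1.5 mm nearer than commanded. I work out the arc about the hinge.

```bash
python3 - <<'E'
import numpy as np
d=[.012,.02,.028]+[.034]*10+[.028,.02,.012]
t=2.1-np.concatenate([[0],np.cumsum(d)]); s=-208*np.cos(t); z=208*np.sin(t); k=np.radians(1.95)
ds=-np.diff(s); dz=np.diff(z)
for a,b in zip(ds,dz): print(round(-a*np.sin(k),1),round(a*np.cos(k),1),round(b,1))
print(t[-1],s[-1],208-z[-1],ds.sum(),dz.sum())
E
```

```text
-0.1 2.2 1.2
-0.1 3.6 2.0
-0.2 5.2 2.7
-0.2 6.4 3.1
-0.2 6.5 2.9
-0.2 6.6 2.7
-0.2 6.6 2.4
-0.2 6.7 2.2
-0.2 6.8 2.0
-0.2 6.9 1.7
-0.2 6.9 1.5
-0.2 7.0 1.3
-0.2 7.0 1.0
-0.2 5.8 0.7
-0.1 4.1 0.4
-0.1 2.5 0.2
1.64 14.382877320044884 0.4978726856118669 90.62511243672549 27.9545790514224
```

Call:
move_arm:
  increments: "0.05 -0.1 2.2 1.2 0 0 0; 0.05 -0.1 3.6 2.0 0 0 0; 0.05 -0.2 5.2 2.7 0 0 0; 0.05 -0.2 6.4 3.1 0 0 0; 0.05 -0.2 6.5 2.9 0 0 0; 0.05 -0.2 6.6 2.7 0 0 0; 0.05 -0.2 6.6 2.4 0 0 0; 0.05 -0.2 6.7 2.2 0 0 0"

```text
t: 26.95
eef_pos: [0.5376, -0.2771, 0.2919]
tool_rot: [0.0, 1.0, 0.017, -0.0]
contact_force: [1.1, 1.5, -4.7]
gripper_width: 0.118
```

Call:
move_arm:
  increments: "0.05 -0.2 6.8 2.0 0 0 0; 0.05 -0.2 6.9 1.7 0 0 0; 0.05 -0.2 6.9 1.5 0 0 0; 0.05 -0.2 7.0 1.3 0 0 0; 0.05 -0.2 7.0 1.0 0 0 0; 0.05 -0.2 5.8 0.7 0 0 0; 0.05 -0.1 4.1 0.4 0 0 0; 0.05 -0.1 2.5 0.2 0 0 0"

```text
t: 27.95
eef_pos: [0.536, -0.2306, 0.3008]
tool_rot: [0.0, 1.0, 0.017, -0.0]
contact_force: [-3.5, -0.6, -0.7]
gripper_width: 0.119
```

Call:
move_arm:
  increments: "0.05 0 0 0 0 0 0; 0.05 0 0 0 0 0 0; 0.05 0 0 0 0 0 0; 0.05 0 0 0 0 0 0; 0.05 0 0 0 0 0 0; 0.05 0 0 0 0 0 0; 0.05 0 0 0 0 0 0; 0.05 0 0 0 0 0 0"

```text
t: 28.95
eef_pos: [0.536, -0.2309, 0.3007]
tool_rot: [0.0, 1.0, 0.017, -0.0]
contact_force: [-5.2, 0.8, 1.3]
gripper_width: 0.119
```

```bash
cat > lid.py <<'E'
from meas import *
np.set_printoptions(precision=4,suppress=True)
def lid(tag):
    o=bot.get_obs();print(o['t'],o['eef_pos']*1e3,o['contact_force'],o['torque'],o['gripper_width'])
    for n in ('scene','top'):
        p,d,c=snap(n,tag+n); W=world(d,c)
        hs=cv2.cvtColor(p,cv2.COLOR_RGB2HSV)
        reg=(W[...,0]>.41)&(W[...,0]<.66)&(W[...,1]<-.17)&(W[...,1]>-.31)&(W[...,2]>.145)&(W[...,2]<.27)&(hs[...,1]<60)
        P=W[reg]; print(n,len(P))
        if len(P)<300: continue
        rng=np.random.default_rng(0); best=None
        for _ in range(300):
            q=P[rng.choice(len(P),3,False)]; v=np.cross(q[1]-q[0],q[2]-q[0]); L=np.linalg.norm(v)
            if L<1e-6: continue
            k=abs((P-q[0])@v/L)<.004
            if best is None or k.sum()>best.sum(): best=k
        P=P[best]
        for _ in range(3):
            m0=P.mean(0); nn=np.linalg.svd(P-m0,full_matrices=False)[2][2]; nn=nn if nn[1]>0 else -nn; P=P[abs((P-m0)@nn)<.006]
        mid=m0-.015*nn; down=np.cross(nn,np.cross(nn,[0,0,1]));down/=np.linalg.norm(down)
        print(n,len(P),nn,'angle',np.pi/2+np.arcsin(nn[2]),'hinge',(mid+down*(.111-mid[2])/down[2])*1e3)
    p=cv2.imread(f'pics/{tag}scene.png'); cv2.imwrite(f'pics/{tag}z.png',cv2.resize(p[40:290,150:370],None,fx=2.4,fy=2.4,interpolation=cv2.INTER_CUBIC))
E
python3 -c "
from lid import *
lid('l1')"
```

```text
28.95 [ 535.9886 -230.8619  300.6857] [-5.2269  0.8354  1.3241] [-0.1285  1.0828  0.0153] 0.1187184667549192
scene 4940
scene 4856 [-0.0364  0.9964  0.0763] angle 1.647149828860762 hinge [ 542.6001 -216.0508  111.    ]
top 1129
top 1129 [-0.0346  0.9966  0.0754] angle 1.6462484802814203 hinge [ 532.645 -217.707  111.   ]
```

View pics/l1z.png

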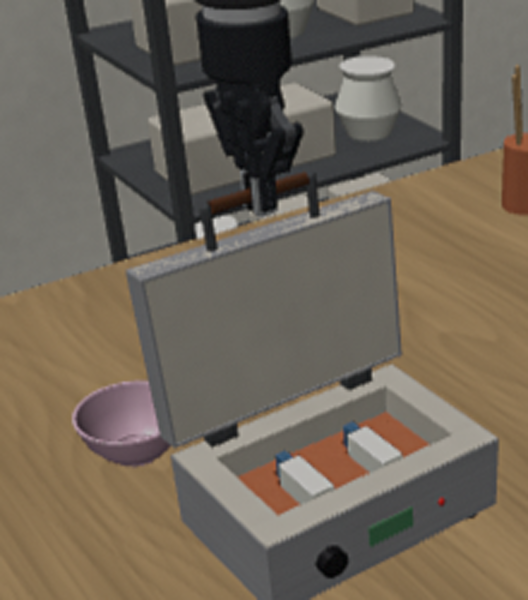

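Both cameras give 1.647 rad at y=-230.9, which with the 208 mm radius puts the hinge at y=-215.2, so about 15.6 mm remain.

Call:
move_arm:
  increments: "0.05 -0.2 2 0.2 0 0 0; 0.05 -0.2 3.5 0.2 0 0 0; 0.05 -0.2 4 0.1 0 0 0; 0.05 -0.2 3.5 0.1 0 0 0; 0.05 -0.1 2 0 0 0 0; 0.05 0 0.6 0 0 0 0; 0.05 0 0 0 0 0 0; 0.05 0 0 0 0 0 0"

```text
t: 30.05
eef_pos: [0.5354, -0.2151, 0.3013]
tool_rot: [0.0, 1.0, 0.017, 0.0]
contact_force: [-4.6, -0.6, 1.1]
gripper_width: 0.121
```

Call:
move_arm:
  increments: "0.05 0 0 0 0 0 0; 0.05 0 0 0 0 0 0; 0.05 0 0 0 0 0 0; 0.05 0 0 0 0 0 0; 0.05 0 0 0 0 0 0; 0.05 0 0 0 0 0 0; 0.05 0 0 0 0 0 0; 0.05 0 0 0 0 0 0"

```text
t: 31.05
eef_pos: [0.5354, -0.215, 0.3013]
tool_rot: [0.0, 1.0, 0.017, 0.0]
contact_force: [-4.5, -0.4, 4.1]
gripper_width: 0.12
```

```bash
python3 -c "
from lid import *
lid('l2')"
```

```text
31.05 [ 535.4189 -214.9872  301.271 ] [-4.5149 -0.4469  4.0702] [-0.0616  0.9836  0.0075] 0.12027305556647024
scene 4741
scene 4683 [-0.0362  0.9993  0.0017] angle 1.572502442159454 hinge [ 542.7961 -215.8326  111.    ]
top 618
top 618 [-0.0345  0.9994  0.0001] angle 1.5709031206820483 hinge [ 540.5833 -217.3211  111.    ]
```

View pics/l2z.png

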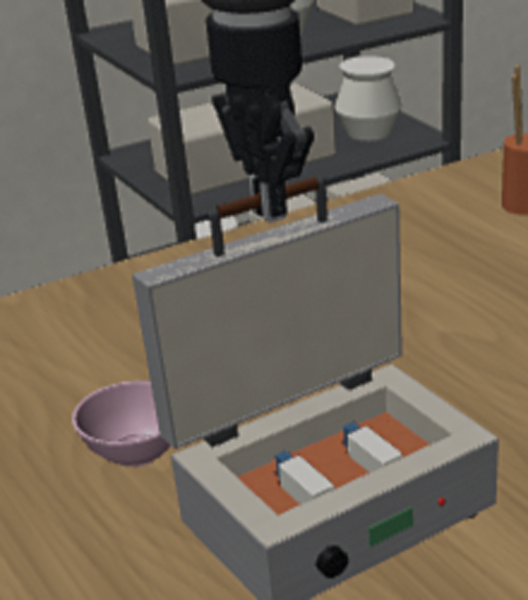

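View pics/l2top.png

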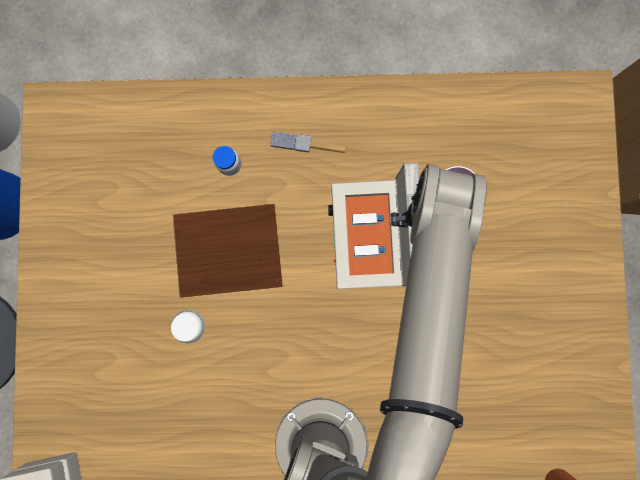

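The lid stands at 1.571 (top) and 1.572 (scene), gripped and still. Both bars are in their nests, and the pot (187,326), jar (226,160) and brush (305,142) are unmoved. One last check, then I hand in.

```bash
python3 -c "
from meas import *
np.set_printoptions(precision=1,suppress=True)
c=vision.calibration('top'); W=world(np.load('pics/l2top.npy'),c)*1e3; W0=world(np.load('pics/top0.npy'),c)*1e3
for x0 in (493,573):
    m=(abs(W[...,0]-x0)<20)&(W[...,1]<-85)&(W[...,1]>-180)&(W[...,2]>78)&(W[...,2]<92); P=W[m]
    print(x0,np.median(P[:,2]),cv2.minAreaRect(P[:,:2].astype(np.float32)))
a=cv2.imread('pics/top0.png').astype(int);b=cv2.imread('pics/l2top.png').astype(int)
df=abs(a-b).max(-1)
print('diff pot,jar,brush',[(df[s]>40).sum() for s in (np.s_[300:350,165:210],np.s_[140:180,208:245],np.s_[125:158,265:350])])
o=bot.get_obs(); print(abs(o['joint_vel']).max(),o['gripper_width'],o['t']); print(bot.hand_in())
"
```

```text
493 84.86219315225176 ((493.92987060546875, -130.63772583007812), (24.012651443481445, 75.03019714355469), 2.2586824893951416)
573 84.93734392380232 ((573.3330688476562, -127.97776794433594), (24.248329162597656, 74.24111938476562), 2.565276622772217)
diff pot,jar,brush [np.int64(0), np.int64(0), np.int64(0)]
0.0014649731321117443 0.11941079124959061 31.15
the job is handed in; nothing more can be done
None
```

Both glaze bars are seated in their nests with the blue tabs in the hinge-side notches. The lid is held still at its balance point, with the gripper still on the bar handle. I handed the job in at 31 s of the 67 s allowed.

- **Bars:** their tops measured 84.9 mm, where a seated bar should read 85 mm. Both lie within about 1 mm and 1° of their nests.
- **Lid:** its angle read 1.571 rad in the top camera and 1.573 rad in the scene camera; upright is 1.571. Joint speeds were about 0.001 rad/s, and the force on the tool was about 6 N.
- **Bystanders:** the pot, jar and brush show no change in the top pictures. The bowl is partly hidden by the arm at the end. In the scene view it looks unmoved, but I did not measure it.
- **Disagreements and slips:** the two cameras differed by 2–4 mm in y. I resolved this by comparing each held bar with its nest in the same picture. I also overshot bar B by 40 mm on the way to it because I miscounted the rows; nothing was touched.

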